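# Press the micrometer and the plug gauge home in their foam tray

### The arm

A 6-joint arm with a two-finger parallel gripper is mounted at the origin on the work surface; the furniture and walls round the work are solid. World frame = base frame: x ahead of the robot, y to its left, z up, the work surface at z = 0. Lengths are in m, angles in rad, forces in N, time in s.
With the tool pointing down it reaches from about 0.375 to 0.9 m from the base axis. Payload 3.1 kg.
Tool frame: the origin (TCP) lies midway between the tips of the shut fingers; the grasp point (between the pads) lies 19 mm behind it; z points along the fingers, y is the direction in which the jaws open and shut (so a half turn about z gives the same grasp; the last joint's range is limited). The gripper opens to 85 mm and grips with 20 to 120 N. Pads are 22 mm wide; open, the fingers measure 114 mm over their backs; the gripper's body (76 mm by 85 mm) begins 54 mm behind the grasp point. The pads swing forward as they close: fully open they stand 13 mm farther back than shut.
Start: joints at [1.137, 0.527, 1.433, -0, 1.181, -0.178], TCP at [0.157, 0.605, 0.231] pointing down, gripper open.
Joint ranges: [-3.08, 3.08], [-0.75, 2.2], [0.22, 2.44], [-1.43, 4.57], [0, 2.65], [-2.85, 2.85]. Speed limits (rad/s): [2.79, 2.79, 3.14, 3.14, 3.14, 3.14].

### API

Orientations are given as a unit quaternion [x, y, z, w].
In Python, from station import manip gives the robot as it stands.
- The arm moves only by the tool servo_tool, never from a script. Its argument "motion" is a list of rows, each a list of 7 numbers: the shift along the tool's x, y, z in mm, then the turn, a rotation vector about the tool's x, y, z in rad, then the opening, from -1 (shut) to 1 (fully open), so that 0 is half open. In form: [[x, y, z, rx, ry, rz, hand], ...]. A call has 1 to 12 rows; each row shifts and turns the pose as measured when the row begins, along the tool's axes as they then stand; what a row does not reach is not made up. A row lasts 1/12 s, in which the tool goes at most 41.7 mm and 7.16 degrees, less where a joint would pass 70% of its speed; a pose out of reach is approached as far as the arm can. A call with a gripper value outside its range is refused whole. The fingers move at their own pace and stop on an object; "grip_force" is the grip in N (left out, the last holds). Time passes only in rows, so rows that do not move let the fingers close. It gives the time, the measured TCP pose, the force and the opening at its end, in the units of the state.
- manip.sense(): the state, without advancing time (a new reading comes with each control period).
- manip.snapshot(name): name is "scene" or "top" or "wrist"; returns a dict with "frame" (480x640x3 uint8, red, green, blue), "mtx" (3x3 intrinsics, pixels), "dist_coeffs" ([k1, k2, p1, p2, k3] as OpenCV has them; the pictures are not rectified), "world_from_camera" (4x4, takes a point from camera to world coordinates). Camera axes: x right, y up, looking along -z (the intrinsics and any distortion apply to the point x, -y, -z); pixel columns grow to the right and rows downward; lengths in m; the calibration is good to about 2 mm. A picture is of the moment at which its call begins. There is no depth.
- manip.sign_off(): hands the job in, once; it reports no verdict.
The state is a dict: "t": time; "q": joint angles; "qd": joint speeds; "tau": joint torques, N m; "tcp_pos": TCP position; "tool_rot": TCP orientation; "force": force on the tool from outside, world axes, zero at the start; "ft_torque": the same for the moment, N m; "finger_gap": opening from 0.0 (shut) to 1.0 (fully open).
Only numpy, scipy, OpenCV 4.12 (cv2) and the standard library are available. Lean on these libraries where they do the work, as an engineer would, in place of code of your own. Each camera call takes 0.05 s, during which the arm holds its last target.

### The job

Put the micrometer and the plug gauge back into their cut-outs in the foam tray, the plug gauge either way round. The foam grips them, so press each one gently, by feel, until both of its ends are fully down on the bottom of its cut-out, without forcing it, and leave the setting ring and the other things on the desk where they are.

Things in the scene. Friction and masses are not known exactly. Their poses are not given: they have to be found in the camera images.
- tray: Low grey tray, fixed, 150 (x) by 206 (y) mm, rim 24 mm above the desk. Foam insert: dark top 21 mm above the desk, cut-outs 11 mm deep to a lighter bottom 10 mm above the desk. Origin: centre of the underside; x, y along its sides, z up. Near (-x) half: micrometer's cut-out; far half: plug gauge's on the right (-y), round recess with the setting ring on the left, at (34, 58) mm.
- recess_micrometer (a point): Where the micrometer's origin belongs, on the bottom of its cut-out, (-30, 0, 10) mm in the tray; its axes then agree with the tray's (C frame to +y, thimble to -y). The cut-out follows its outline with 1.5 to 2.5 mm of play a side, a foam island inside the C. A finger slot of the same depth crosses it: 36 mm to -x, 49 mm to +x of this point, 11 mm to -y, 18 mm to +y.
- recess_frame (a point): Bottom of the micrometer's cut-out, under the middle of the back of the C frame, (-16.5, 36, 0) mm from recess_micrometer in tray axes. Here a pair of sloping springy foam ribs, 18 mm long, stand 1.2 mm into the part's room from both sides, crests 8 mm below the foam's top: a part let go rests on them some mm too high, must be pressed past them and is then held.
- recess_thimble (a point): Bottom of the micrometer's cut-out under its thimble, (17, -36, 0) mm from recess_micrometer in tray axes; the second pair of springy ribs is here, crests 5 mm below the foam's top. All four ribs together need about 10 to 20 N of downward push, one pair about half; the bottom and the rest of the foam are firm.
- recess_plug (a point): Where the plug gauge's origin belongs, on the bottom of its cut-out (16 by 109 mm), (36, -34, 10) mm in the tray; the gauge lies along the tray's y, either way round. Two pairs of the same springy ribs, 34 mm to either side along y; about 10 to 20 N in all. A finger slot of the same depth crosses it at its middle: 32 mm to either side in x, 14 mm in y.
- micrometer: Outside micrometer, lying right face up, 46 by 140 by 12 mm, 0.21 kg. Origin: centre of its outline on the underside; y along it, z up. C frame: back x -23 to -10, y 16 to 56 mm; anvil arm x -8 to 22, y 59 to 70; spindle arm x -5 to 23, y 3 to 14 (grip it across x, pads centred on y = 4). Thimble: 12 mm thick bar at x = 17, y -16 to -70. Home, its top is 1 mm above the foam.
- micrometer_frame (a point): On the micrometer's underside, below the middle of the back of the frame: (-16.5, 36, 0) mm from its origin in its own axes. The frame's top is 12 mm above.
- micrometer_thimble (a point): In the plane of the micrometer's underside, below the thimble: (17, -36, 0) mm from its origin in its own axes. The thimble's top is 12 mm above.
- plug_gauge: Go / no-go plug gauge, lying: bar 12 to 15 mm wide (x), 105 mm long (y), 16 mm high, 0.15 kg; handle in its middle (grip it across x), a gauging pin at each end. Origin: its middle; its solid underside is 1 mm above the origin (at rest the origin is 1 mm below what it lies on), its top 16 mm above. Home, its top is about 4 mm above the foam.
- plug_end_a (a point): On the plug gauge's underside, 34 mm from its middle toward its +y end.
- plug_end_b (a point): On the plug gauge's underside, 34 mm from its middle toward its -y end.
- ring_gauge: Knurled steel setting ring, 54 mm across, 18 mm high, loose in its round recess in the tray; to be left alone. Origin: centre of its underside.
- tape_roll: Roll of masking tape, 104 mm across, 24 mm high, on the desk beyond the tray to the right; bystander. Origin: centre of its underside.
- calculator: Pocket calculator, 125 by 75 by 14 mm, on the desk beyond the tray to the left; bystander. Origin: centre of its underside.
There are look-alikes about, which are no part of the job. What is shaped like the micrometer but red is not meant.

How it is judged:
At the end, for the whole second after the job is handed in: Micrometer and plug gauge released and at rest in their cut-outs: both ends of each within 2 mm of the bottom of the cut-out and within 5 mm of their places in plan (plug gauge either way round) (horizontal distance between micrometer_frame and recess_frame below 0.005 m and horizontal distance between micrometer_thimble and recess_thimble below 0.005 m and z of each of micrometer_frame, micrometer_thimble, plug_end_a, plug_end_b in the frame of tray below 0.012 m and horizontal distance between plug_gauge and recess_plug below 0.005 m and angle between the y axis of plug_gauge and the y axis of tray, either way round below 0.06 rad and linear speed of each of micrometer, plug_gauge below 0.01 m/s); the robot touches nothing.
It fails at once if the micrometer is forced into the foam (more than 85 N) (contact force between micrometer and tray above 85 N).
It fails at once if the plug gauge is forced into the foam (more than 85 N) (contact force between plug_gauge and tray above 85 N).
It fails at once if the setting ring, tape roll or calculator is shifted by more than 20 mm (distance of any of ring_gauge, tape_roll, calculator from where it was at the start of the episode above 0.02 m).
It also fails if it takes over 72 s, if anything falls off the work surface, if the arm or the gripper's body presses on something with over 40 N, if the wrist force passes 120 N, or if a joint passes its speed limit or range.

## Working session

There is one attempt and no reset: what is moved stays moved. The work goes in short steps, Python scripts to look and compute and a tool call to move; the robot and the scene stay as the last step left them, time stands still between calls to the robot, and variables do not carry over. Pictures are saved under pics/ and viewed, and the job is handed in when it is done.

Besides the shell and the picture viewer there is one more tool, called after "Emit:" by a JSON object that holds its "method" and its "body". servo_tool: Moves the arm, as the interface text tells. Its arguments: {"type":"object","properties":{"motion":{"type":"array"},"grip_force":{"type":"number"}},"required":["motion"]}

```bash
mkdir -p pics; ls; python3 - <<'E'
from station import manip
import cv2
for n in ["scene","top","wrist"]:
    s=manip.snapshot(n); cv2.imwrite(f"pics/{n}0.png",s["frame"][:,:,::-1])
    print(n,s["mtx"].round(1).tolist(),s["dist_coeffs"],s["world_from_camera"].round(3).tolist())
print(manip.sense())
E
```

```text
pics
scene [[464.2, 0.0, 323.8], [0.0, 464.2, 237.4], [0.0, 0.0, 1.0]] [-0.0994431  0.         0.         0.         0.       ] [[0.63, 0.43, -0.647, -0.176], [-0.777, 0.363, -0.515, -0.594], [0.014, 0.827, 0.562, 0.698], [0.0, 0.0, 0.0, 1.0]]
top [[588.7, 0.0, 317.4], [0.0, 588.7, 234.9], [0.0, 0.0, 1.0]] [0.0564621 0.        0.        0.        0.       ] [[0.071, 0.974, -0.214, 0.302], [-0.997, 0.07, -0.01, 0.002], [0.005, 0.215, 0.977, 1.197], [0.0, 0.0, 0.0, 1.0]]
wrist [[394.5, 0.0, 321.4], [0.0, 394.5, 238.5], [0.0, 0.0, 1.0]] [-0.03266383  0.          0.          0.          0.        ] [[0.252, -0.927, -0.278, 0.086], [0.968, 0.241, 0.073, 0.623], [-0.0, -0.288, 0.958, 0.373], [0.0, 0.0, 0.0, 1.0]]
{'t': 0.15, 'q': array([ 1.13748846e+00,  5.28271845e-01,  1.43361565e+00, -2.50522413e-05,
        1.18140572e+00, -1.78495609e-01]), 'qd': array([-0.0016773 , -0.00388749, -0.00223969,  0.00230209,  0.00052677,
        0.00025369]), 'tau': array([ 3.27005764e-04, -4.42743838e+01, -1.78276294e+01, -2.68978220e-04,
        5.61096516e-03, -3.72508083e-06]), 'tcp_pos': array([0.15727859, 0.60431357, 0.23054417]), 'tool_rot': array([ 1.27056955e-01,  9.91895058e-01, -8.14294263e-04, -2.45017683e-04]), 'force': array([-0.47185964, -0.1902159 ,  0.31483749]), 'ft_torque': array([-0.0088798 ,  0.00124767, -0.00028412]), 'finger_gap': 0.9986739712870935}
```

View pics/top0.png

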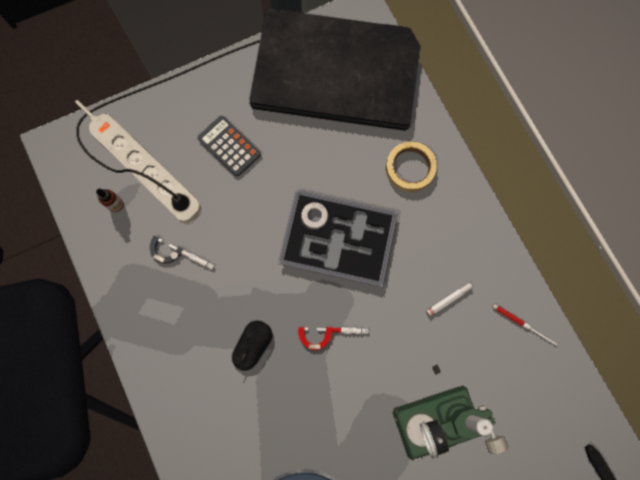

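View pics/scene0.png

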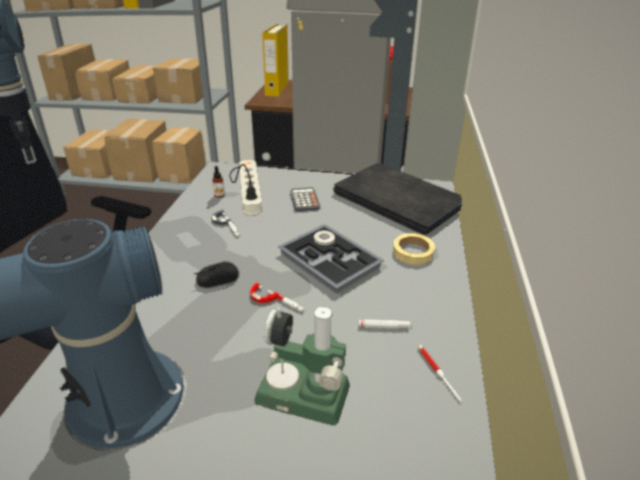

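```bash
cat > h.py <<'E'
from station import manip
import cv2, numpy as np
def undist(s,px):
    return cv2.undistortPoints(np.array(px,float).reshape(-1,1,2),s["mtx"],s["dist_coeffs"]).reshape(-1,2)
def ray(s,px,z):
    n=undist(s,px); d=np.c_[n[:,0],-n[:,1],-np.ones(len(n))]
    T=s["world_from_camera"]; d=d@T[:3,:3].T; o=T[:3,3]
    return o+d*((z-o[2])/d[:,2])[:,None]
def proj(s,P):
    T=s["world_from_camera"]; c=(np.atleast_2d(P)-T[:3,3])@T[:3,:3]; c=c*[1,-1,-1]
    return cv2.projectPoints(c,np.zeros(3),np.zeros(3),s["mtx"],s["dist_coeffs"])[0].reshape(-1,2)
E
python3 - <<'E'
import cv2,numpy as np
a=cv2.imread("pics/top0.png")
def c(x,y,w,h,k): return cv2.resize(a[y:y+h,x:x+w],None,fx=k,fy=k,interpolation=cv2.INTER_CUBIC)
A=c(270,180,140,115,4); cv2.imwrite("pics/c_tray.png",A)
B=np.hstack([c(140,220,80,60,5),c(410,270,80,60,5)]);B2=np.hstack([c(290,305,80,60,5),c(480,290,80,60,5)]); cv2.imwrite("pics/c_obj.png",np.vstack([B,B2]))
E
```

```text
(no output)
```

View pics/c_obj.png

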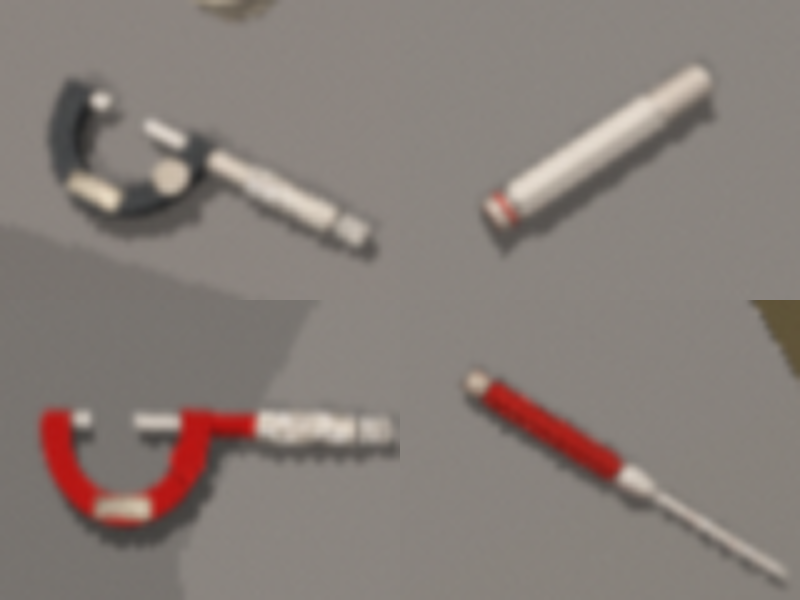

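View pics/c_tray.png

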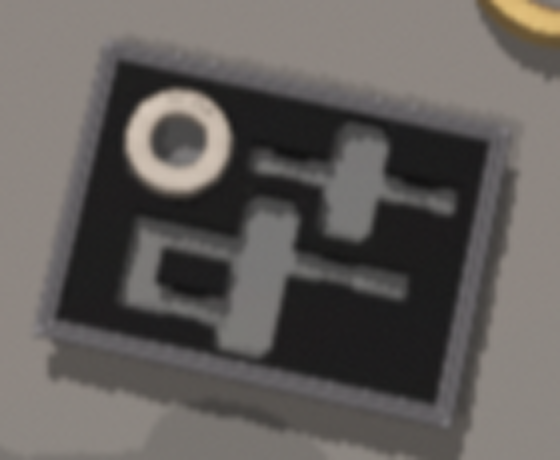

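View pics/wrist0.png

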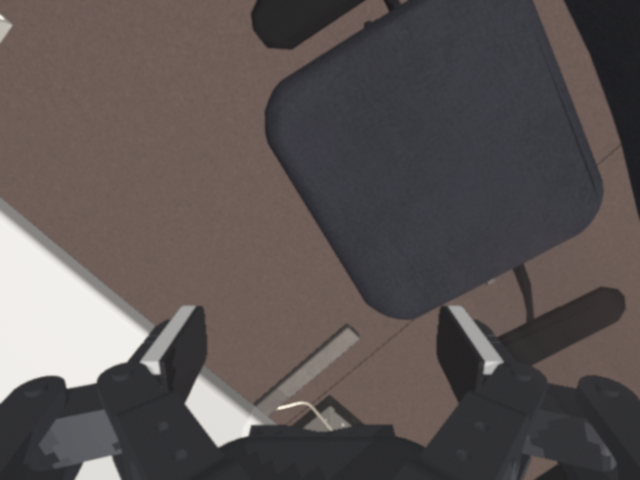

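```bash
cat > m.py <<'E'
from h import *
s=manip.snapshot("top"); im=s["frame"]; hsv=cv2.cvtColor(im,cv2.COLOR_RGB2HSV)
np.set_printoptions(precision=4,suppress=True)
# tray: dark foam top
def roi(m,x,y,w,h):
    o=np.zeros_like(m); o[y:y+h,x:x+w]=m[y:y+h,x:x+w]; return o
g=cv2.cvtColor(im,cv2.COLOR_RGB2GRAY)
m=roi((g<60).astype(np.uint8),275,185,130,105)
cs=max(cv2.findContours(m,cv2.RETR_EXTERNAL,cv2.CHAIN_APPROX_NONE)[0],key=cv2.contourArea)
P=ray(s,cs.reshape(-1,2),0.021)
r=cv2.minAreaRect((P[:,:2]*1000).astype(np.float32)); print("foam",r)
# plug
m=roi((g>175).astype(np.uint8),415,275,65,50)
cs=max(cv2.findContours(m,cv2.RETR_EXTERNAL,cv2.CHAIN_APPROX_NONE)[0],key=cv2.contourArea)
print(cv2.boundingRect(cs))
P=ray(s,cs.reshape(-1,2),0.010); print("plug",cv2.minAreaRect((P[:,:2]*1000).astype(np.float32)))
# micrometer landmarks
m=roi((abs(g.astype(int)-int(np.median(g[255:262,225:235])))>22).astype(np.uint8),145,228,75,48)
cv2.imwrite("pics/mm.png",cv2.resize(np.hstack([m[220:280,140:220]*255,g[220:280,140:220]]),None,fx=5,fy=5))
print(g[200,230],g[205:290:10,340])
for px in ([[150,240],[171,262],[212,268]],):
    print(ray(s,px,0.012))
E
python3 m.py
```

```text
foam ((559.2158813476562, -28.23413848876953), (196.17596435546875, 139.67091369628906), 81.23594665527344)
(432, 284, 39, 26)
plug ((455.65875244140625, -262.88348388671875), (8.710124015808105, 93.57444763183594), 37.084808349609375)
135 [ 31  28  32 117 120  65  29  96  72]
[[0.527  0.3549 0.012 ]
 [0.4847 0.3068 0.012 ]
 [0.4783 0.2228 0.012 ]]
```

View pics/mm.png

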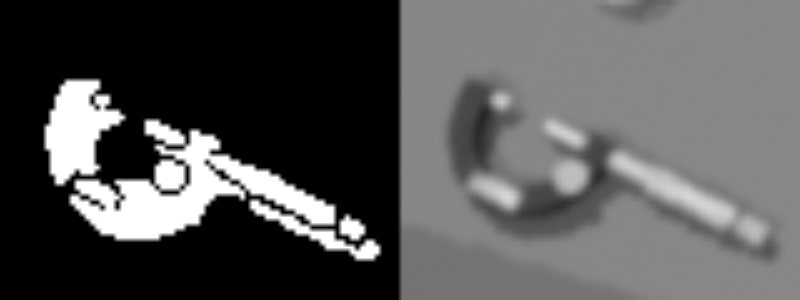

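```bash
cat > go.py <<'E'
from h import *
from scipy.spatial.transform import Rotation as Ro
import sys
np.set_printoptions(precision=4,suppress=True)
def plan(x,y,z,yawdeg,z_max_step=40,verbose=1):
    """target TCP pos (m), tool y axis direction yaw deg (mod 180), tool down"""
    st=manip.sense(); p=st["tcp_pos"]; R=Ro.from_quat(st["tool_rot"]).as_matrix()
    best=None
    for k in (0,180):
        a=np.deg2rad(yawdeg+k); yv=np.array([np.cos(a),np.sin(a),0]); zv=np.array([0,0,-1.]); xv=np.cross(yv,zv)
        T=np.c_[xv,yv,zv]; rv=Ro.from_matrix(R.T@T).as_rotvec()
        if best is None or np.linalg.norm(rv)<np.linalg.norm(best): best=rv
    d=R.T@(np.array([x,y,z])-p)*1000
    n=max(np.linalg.norm(d)/41,np.rad2deg(np.linalg.norm(best))/7.1)
    print("t",st["t"].__round__(2),"tcp",p,"yaw_y",np.rad2deg(np.arctan2(R[1,1],R[0,1])).round(1),"q6",st["q"][5].round(2),"F",st["force"].round(1),"gap",round(st["finger_gap"],3))
    print("tool delta mm",d.round(1),"rv",best.round(3),"rows>=",round(n,2),"per row",(d/np.ceil(n)).round(1),(best/np.ceil(n)).round(4))
if __name__=="__main__":
    a=[float(v) for v in sys.argv[1:]]; plan(*a)
E
python3 - <<'E'
from h import *
s=manip.snapshot("top")
P=ray(s,[[182.4,251],[214,267.4],[155,240]],0.008)
d=P[0]-P[1]; print(P, np.rad2deg(np.arctan2(d[1],d[0])), np.linalg.norm(d))
yaw=np.arctan2(d[1],d[0])-np.pi/2; print("yaw",np.rad2deg(yaw))
c,n=np.cos(yaw),np.sin(yaw); R=np.array([[c,-n],[n,c]])
o=P[1,:2]-R@np.array([.017,-.070]); print("origin",o,"grip",o+R@np.array([.009,.004]))
E
```

```text
[[0.50964534 0.28758532 0.008     ]
 [0.48039281 0.21968067 0.008     ]
 [0.52852694 0.34600082 0.008     ]] 66.69418411706268 0.07393749039938384
yaw -23.305815882937328
origin [0.49247461 0.29069496] grip [0.50232282 0.29080784]
```

```bash
python3 go.py 0.5 0.29 0.2 -23.3
```

```text
t 0.25 tcp [0.1574 0.6045 0.2309] yaw_y 75.4 q6 -0.18 F [-0.  -0.9  0.6] gap 0.998
tool delta mm [-410.8 -218.    31. ] rv [-0.001 -0.001 -1.419] rows>= 11.45 per row [-34.2 -18.2   2.6] [-0.0001 -0.0001 -0.1182]
```

Emit:
{"method": "servo_tool", "body": {"motion": [[-34,-18,2.6,0,0,0,1],[-34,-18,2.6,0,0,0,1],[-34,-18,2.6,0,0,0,1],[-34,-18,2.6,0,0,0,1],[-34,-18,2.6,0,0,0,1],[-34,-18,2.6,0,0,0,1],[-34,-18,2.6,0,0,0,1],[-34,-18,2.6,0,0,0,1],[-34,-18,2.6,0,0,0,1],[-34,-18,2.6,0,0,0,1],[-34,-18,2.6,0,0,0,1],[-34,-18,2.6,0,0,0,1]]}}

```text
t: 1.25
tcp_pos: [0.507, 0.2886, 0.1972]
tool_rot: [0.119, 0.993, 0.003, -0.0]
force: [0.5, 0.7, 0.4]
finger_gap: 0.999
```

Emit:
{"method": "servo_tool", "body": {"motion": [[0,0,0,0,0,-0.119,1],[0,0,0,0,0,-0.119,1],[0,0,0,0,0,-0.119,1],[0,0,0,0,0,-0.119,1],[0,0,0,0,0,-0.119,1],[0,0,0,0,0,-0.119,1],[0,0,0,0,0,-0.119,1],[0,0,0,0,0,-0.119,1],[0,0,0,0,0,-0.119,1],[0,0,0,0,0,-0.119,1],[0,0,0,0,0,-0.119,1],[0,0,0,0,0,-0.119,1]]}}

```text
t: 2.25
tcp_pos: [0.5171, 0.2784, 0.1949]
tool_rot: [-0.582, 0.813, 0.001, 0.002]
force: [-0.0, -0.3, 0.2]
finger_gap: 1.0
```

```bash
python3 go.py 0.5 0.29 0.2 -23.3; python3 - <<'E'
from h import *
s=manip.snapshot("wrist"); cv2.imwrite("pics/w1.png",s["frame"][:,:,::-1]); np.save("w1.npy",s,allow_pickle=True); print(s["world_from_camera"].round(3))
E
```

```text
t 2.25 tcp [0.5171 0.2784 0.1949] yaw_y 161.2 q6 -2.51 F [-0.  -0.3  0.2] gap 1.0
tool delta mm [-5.5 19.9 -5.1] rv [-0.001  0.005  0.078] rows>= 0.63 per row [-5.5 19.9 -5.1] [-0.0008  0.0045  0.0779]
[[-0.946 -0.308 -0.096  0.493]
 [ 0.323 -0.905 -0.278  0.208]
 [-0.001 -0.294  0.956  0.337]
 [ 0.     0.     0.     1.   ]]
```

View pics/w1.png

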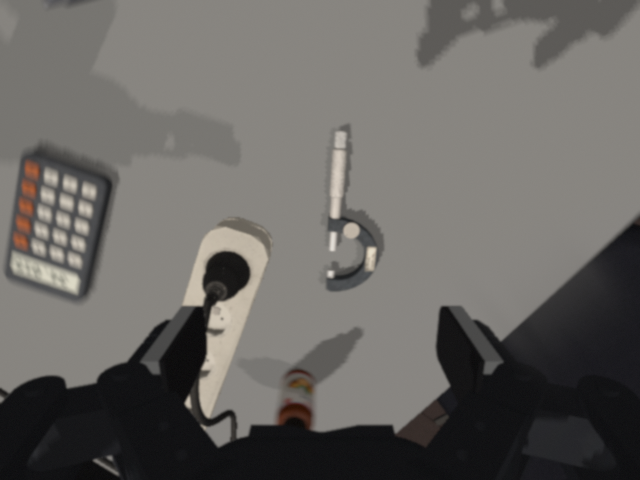

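```bash
python3 - <<'E'
import cv2
a=cv2.imread("pics/w1.png"); cv2.imwrite("pics/w1c.png",cv2.resize(a[115:300,280:420],None,fx=3.2,fy=3.2,interpolation=cv2.INTER_CUBIC))
E
```

```text
(no output)
```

View pics/w1c.png

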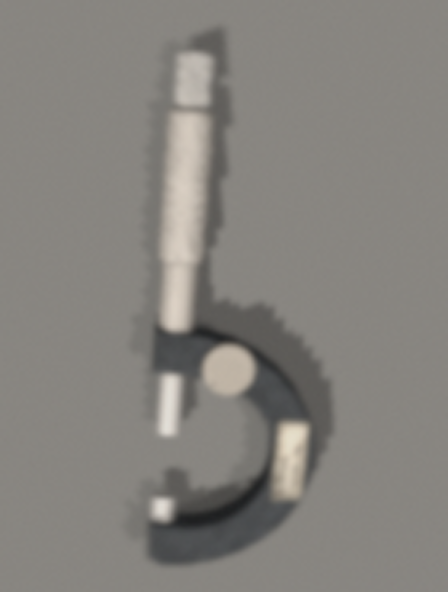

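```bash
python3 - <<'E'
from h import *
np.set_printoptions(precision=4,suppress=True)
s=np.load("w1.npy",allow_pickle=True).item()
f=lambda u,v:[280+u/3.2,115+v/3.2]
P=ray(s,[f(194,53),f(177,330),f(162,510)],0.008)[:,:2]
F=ray(s,[f(175,562),f(310,450),f(156,350),f(149,540)],0.011)[:,:2]
d=P[2]-P[0]; d2=P[1]-P[0]
for dd in(d,d2): print(np.rad2deg(np.arctan2(dd[1],dd[0]))-90,np.linalg.norm(dd))
yaw=np.arctan2(d[1],d[0])-np.pi/2
c,n=np.cos(yaw),np.sin(yaw); R=np.array([[c,-n],[n,c]])
o=P[0]-R@np.array([.017,-.070]); print("o",o,"grip",o+R@[.009,.004])
for q in np.r_[P,F]: print(q,(R.T@(q-o)*1000).round(1))
E
python3 go.py 0.51 0.29 0.2 -25
```

```text
-22.16618704861186 0.12413592068299324
-21.664147379213176 0.07204254113270439
o [0.4924 0.2946] grip [0.5023 0.2949]
[0.4818 0.2234] [ 17. -70.]
[0.5084 0.2903] [16.4  2. ]
[0.5286 0.3383] [17.  54.1]
[0.5298 0.3533] [12.5 68.4]
[0.4843 0.3334] [-22.2  32.9]
[0.5153 0.293 ] [21.7  7.1]
[0.5346 0.3445] [20.2 62.2]
t 2.3 tcp [0.5171 0.2784 0.1949] yaw_y 161.4 q6 -2.52 F [-0.6 -0.3  0.5] gap 0.997
tool delta mm [-8.8 10.4 -5.1] rv [-0.001  0.004  0.111] rows>= 0.9 per row [-8.8 10.4 -5.1] [-0.0007  0.0044  0.1115]
```

Emit:
{"method": "servo_tool", "body": {"motion": [[0,0,0,0,0,0.124,1],[0,0,0,0,0,0.124,1],[0,0,0,0,0,0.124,1],[0,0,0,0,0,0.124,1],[0,0,0,0,0,0.124,1],[0,0,0,0,0,0.124,1],[0,0,0,0,0,0.124,1],[0,0,0,0,0,0.124,1],[0,0,0,0,0,0.124,1],[0,0,0,0,0,0.124,1],[0,0,0,0,0,0.124,1],[0,0,0,0,0,0.124,1]]}}

```text
t: 3.3
tcp_pos: [0.5164, 0.2782, 0.194]
tool_rot: [0.131, 0.991, 0.002, 0.0]
force: [0.5, -0.3, -0.3]
finger_gap: 1.002
```

Emit:
{"method": "servo_tool", "body": {"motion": [[0,0,0,0,0,0.124,1],[0,0,0,0,0,0.124,1],[0,0,0,0,0,0.124,1],[0,0,0,0,0,0.124,1],[0,0,0,0,0,0.124,1],[0,0,0,0,0,0.124,1],[0,0,0,0,0,0.124,1],[0,0,0,0,0,0.124,1],[0,0,0,0,0,0.124,1],[0,0,0,0,0,0.124,1],[0,0,0,0,0,0.124,1],[0,0,0,0,0,0.124,1]]}}

```text
t: 4.3
tcp_pos: [0.5158, 0.278, 0.1931]
tool_rot: [0.771, 0.636, 0.0, -0.001]
force: [0.3, -0.1, 0.5]
finger_gap: 1.004
```

```bash
python3 go.py 0.502 0.294 0.1 -22
```

```text
t 4.3 tcp [0.5158 0.278  0.1931] yaw_y -11.0 q6 0.49 F [ 0.3 -0.1  0.5] gap 1.004
tool delta mm [ 12.8 -16.4  93.1] rv [-0.002 -0.002  0.193] rows>= 2.33 per row [ 4.3 -5.5 31. ] [-0.0007 -0.0008  0.0642]
```

Emit:
{"method": "servo_tool", "body": {"motion": [[0,0,20,0,0,0.085,0.3],[0,0,20,0,0,0.085,0.3],[0,0,10,0,0,0,0.3],[0,0,10,0,0,0,0.3]]}}

```text
t: 4.63
tcp_pos: [0.5188, 0.2793, 0.1345]
tool_rot: [0.828, 0.56, 0.005, -0.0]
force: [-0.3, -0.0, -0.3]
finger_gap: 0.649
```

```bash
python3 go.py 0.502 0.294 0.1 -22;  python3 - <<'E'
from h import *
s=manip.snapshot("wrist"); cv2.imwrite("pics/w2.png",s["frame"][:,:,::-1]); np.save("w2.npy",s,allow_pickle=True)
E
```

```text
t 4.63 tcp [0.5188 0.2793 0.1345] yaw_y -21.8 q6 0.68 F [-0.3 -0.  -0.3] gap 0.649
tool delta mm [  7.1 -21.3  34.5] rv [ 0.005 -0.008  0.003] rows>= 1.0 per row [  3.6 -10.6  17.2] [ 0.0024 -0.0039  0.0015]
```

View pics/w2.png

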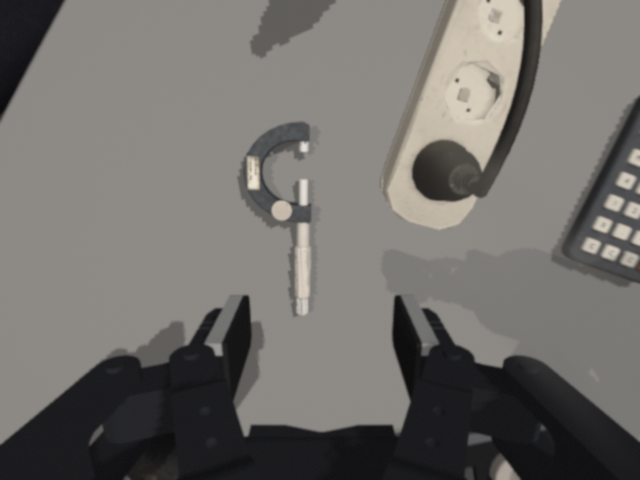

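```bash
python3 - <<'E'
from h import *
np.set_printoptions(precision=4,suppress=True)
s=np.load("w2.npy",allow_pickle=True).item()
P=ray(s,[[302,314],[303.5,235],[304.5,147]],0.008)[:,:2]
F=ray(s,[[300,123],[246.5,175],[311,213],[310,130]],0.011)[:,:2]
d=P[2]-P[0]; yaw=np.arctan2(d[1],d[0])-np.pi/2; print(np.rad2deg(yaw))
c,n=np.cos(yaw),np.sin(yaw); R=np.array([[c,-n],[n,c]])
o=P[0]-R@np.array([.017,-.070]); print("o",o,"grip",o+R@[.009,.004])
for q in np.r_[P,F]: print(q,(R.T@(q-o)*1000).round(1))
E
```

```text
-23.372165263858342
o [0.4934 0.2948] grip [0.5032 0.2949]
[0.4812 0.2238] [ 17. -70.]
[0.506  0.2805] [17.2 -8.1]
[0.53   0.3366] [17.  52.8]
[0.5332 0.3519] [13.9 68.2]
[0.4869 0.3342] [-21.6  33.6]
[0.5173 0.2939] [22.3  8.6]
[0.5376 0.3454] [20.5 64. ]
```

Emit:
{"method": "servo_tool", "body": {"motion": [[3.5,-10.5,17,0,0,-0.006,0.3],[3.5,-10.5,17,0,0,-0.006,0.3],[0,0,25,0,0,0,0.3],[0,0,25,0,0,0,0.3],[0,0,0,0,0,0,0.3]]}}

```text
t: 5.1
tcp_pos: [0.5032, 0.2948, 0.0473]
tool_rot: [0.824, 0.567, 0.005, 0.0]
force: [-0.8, 1.0, -0.6]
finger_gap: 0.652
```

```bash
python3 go.py 0.5027 0.2945 0.002 -22.7
```

```text
t 5.1 tcp [0.5032 0.2948 0.0473] yaw_y -20.9 q6 0.7 F [-0.8  1.  -0.6] gap 0.652
tool delta mm [-0.8 -0.6 45.3] rv [ 0.006 -0.009  0.032] rows>= 1.11 per row [-0.4 -0.3 22.7] [ 0.003  -0.0044  0.0159]
```

Emit:
{"method": "servo_tool", "body": {"motion": [[-0.8,-0.6,20,0.006,-0.009,0.03,0.3],[0,0,15,0,0,0,0.3],[0,0,0,0,0,0,0.3]]}}

```text
t: 5.35
tcp_pos: [0.5044, 0.2951, 0.0135]
tool_rot: [0.832, 0.555, 0.001, 0.0]
force: [0.2, 1.0, -0.7]
finger_gap: 0.652
```

```bash
python3 go.py 0.5027 0.2945 0.002 -22.7;  python3 - <<'E'
from h import *
s=manip.snapshot("wrist"); cv2.imwrite("pics/w3.png",s["frame"][:,:,::-1]); np.save("w3.npy",s,allow_pickle=True)
E
```

```text
t 5.35 tcp [0.5044 0.2951 0.0135] yaw_y -22.6 q6 0.73 F [ 0.2  1.  -0.7] gap 0.652
tool delta mm [-1.2 -1.3 11.4] rv [ 0.002 -0.001  0.002] rows>= 0.28 per row [-1.2 -1.3 11.4] [ 0.0018 -0.0011  0.0024]
```

View pics/w3.png

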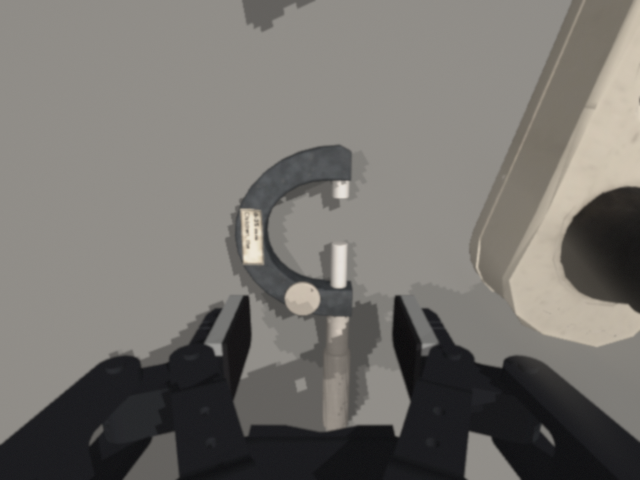

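Emit:
{"method": "servo_tool", "body": {"motion": [[-1,-1,6,0,0,0,0.3],[0,0,5,0,0,0,0.3],[0,0,0,0,0,0,0.3],[0,0,0,0,0,0,-1],[0,0,0,0,0,0,-1],[0,0,0,0,0,0,-1],[0,0,0,0,0,0,-1],[0,0,0,0,0,0,-1]], "grip_force": 60}}

```text
t: 6.07
tcp_pos: [0.5064, 0.2957, 0.0094]
tool_rot: [0.831, 0.556, 0.006, 0.002]
force: [0.6, -0.6, -0.7]
finger_gap: 0.279
```

```bash
python3 go.py 0.5027 0.2945 0.002 -22.7
```

```text
t 6.07 tcp [0.5064 0.2957 0.0094] yaw_y -22.5 q6 0.73 F [ 0.6 -0.6 -0.7] gap 0.279
tool delta mm [-2.6 -3.   7.4] rv [ 0.009 -0.007  0.004] rows>= 0.2 per row [-2.6 -3.   7.4] [ 0.0088 -0.0073  0.0037]
```

Emit:
{"method": "servo_tool", "body": {"motion": [[0,0,0,0,0,0,0.3],[0,0,0,0,0,0,0.3],[0,0,0,0,0,0,0.3],[0,0,0,0,0,0,0.3],[-5,-5,3,0.009,-0.007,0,0.3],[0,0,3,0,0,0,0.3],[0,0,2,0,0,0,0.3]]}}

```text
t: 6.65
tcp_pos: [0.5012, 0.2933, 0.0015]
tool_rot: [0.831, 0.556, 0.002, 0.0]
force: [0.1, 0.3, -0.1]
finger_gap: 0.647
```

```bash
python3 go.py 0.5027 0.2945 0.002 -22.7;python3 - <<'E'
from h import *
s=manip.snapshot("wrist"); cv2.imwrite("pics/w4.png",s["frame"][:,:,::-1]); np.save("w3.npy",s,allow_pickle=True)
E
```

```text
t 6.65 tcp [0.5012 0.2933 0.0015] yaw_y -22.5 q6 0.73 F [ 0.1  0.3 -0.1] gap 0.647
tool delta mm [ 1.6  0.9 -0.5] rv [ 0.002 -0.003  0.003] rows>= 0.05 per row [ 1.6  0.9 -0.5] [ 0.0022 -0.0026  0.0035]
```

View pics/w4.png

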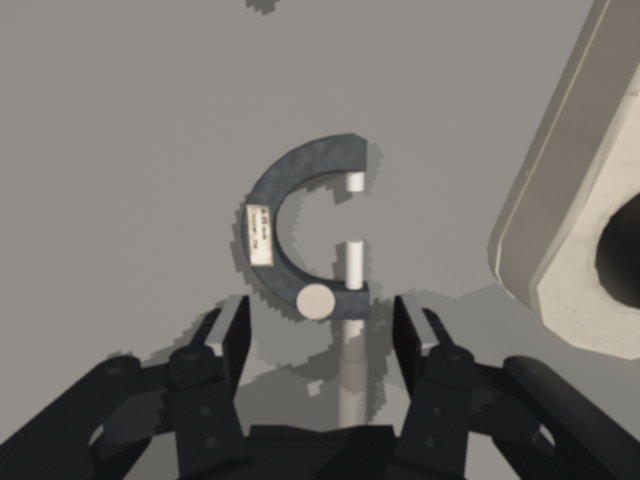

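Emit:
{"method": "servo_tool", "body": {"motion": [[1,0.5,0,0,0,0,-1],[0,0,0,0,0,0,-1],[0,0,0,0,0,0,-1],[0,0,0,0,0,0,-1],[0,0,0,0,0,0,-1],[0,0,0,0,0,0,-1],[0,0,-5,0,0,0,-1],[0,0,-10,0,0,0,-1],[0,0,-20,0,0,0,-1],[0,0,-20,0,0,0,-1],[0,0,-20,0,0,0,-1],[0,0,0,0,0,0,-1]], "grip_force": 70}}

```text
t: 7.7
tcp_pos: [0.4993, 0.2931, 0.0786]
tool_rot: [0.831, 0.556, -0.002, -0.001]
force: [1.3, 0.8, -2.3]
finger_gap: 0.3
```

```bash
python3 go.py 0.5027 0.2945 0.1 -22.7;python3 - <<'E'
from h import *
s=manip.snapshot("wrist"); cv2.imwrite("pics/w5.png",s["frame"][:,:,::-1]); np.save("w5.npy",s,allow_pickle=True)
E
```

```text
t 7.7 tcp [0.4993 0.2931 0.0786] yaw_y -22.5 q6 0.73 F [ 1.3  0.8 -2.3] gap 0.3
tool delta mm [  2.5   2.5 -21.4] rv [-0.004  0.003  0.004] rows>= 0.53 per row [  2.5   2.5 -21.4] [-0.004   0.0033  0.0037]
```

View pics/w5.png

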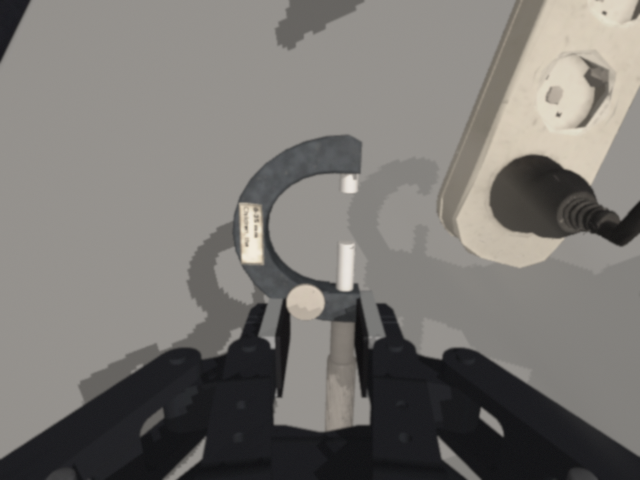

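```bash
python3 - <<'E'
from h import *
import cv2
a=cv2.imread("pics/w5.png"); cv2.imwrite("pics/w5c.png",cv2.resize(a[125:355,220:380],None,fx=3.4,fy=2.6*3.4/2.6,interpolation=cv2.INTER_CUBIC)[:,:])
E
```

```text
(no output)
```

View pics/w5c.png

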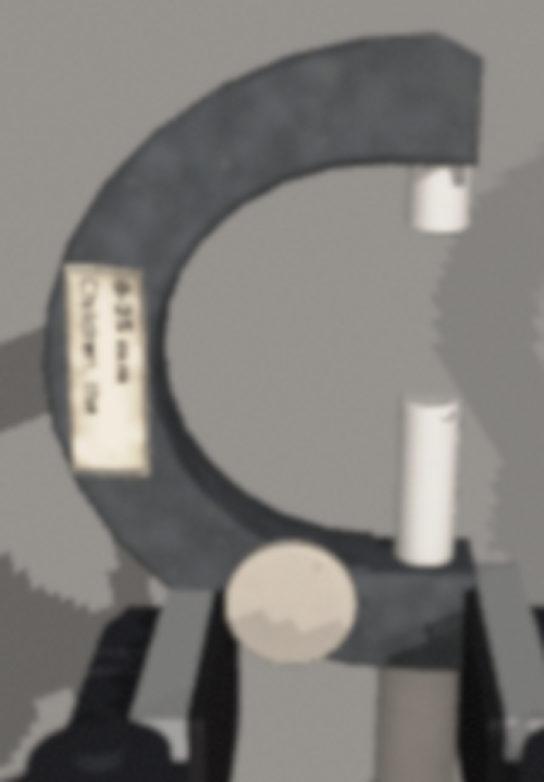

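```bash
cat > inhand.py <<'E'
from go import *
s=np.load("w5.npy",allow_pickle=True).item()
f=lambda u,v:[220+u/3.4,125+v/3.4]
p=np.array([.4993,.2931,.0786]); R=Ro.from_quat([0.831,0.556,-0.002,-0.001]).as_matrix()
zu=.077
E=ray(s,[f(430,35),f(482,100),f(46,355),f(410,665),f(300,600)],zu+.012)
A=ray(s,[f(441,200),f(428,480)],zu+.006)
L=lambda P:((P-p)@R*1000).round(1)
print("tool frame: end,right,back,bottom,disc\n",L(E)); print("axis",L(A))
E
python3 inhand.py
```

```text
tool frame: end,right,back,bottom,disc
 [[ 68.5   7.9 -10.6]
 [ 62.4  13.  -10.6]
 [ 36.9 -30.7 -10.4]
 [  1.7   6.9 -10.4]
 [  9.5  -5.1 -10.4]]
axis [[51.8  9.7 -4.6]
 [21.1  8.9 -4.5]]
```

Emit:
{"method": "servo_tool", "body": {"motion": [[0,0,-30,0,0,0,-1],[0,0,-35,0,0,0,-1],[0,0,-35,0,0,0,-1],[0,0,-10,0,0,-0.08,-1],[0,0,0,0,0,-0.08,-1],[0,0,0,0,0,-0.08,-1]]}}

```text
t: 8.25
tcp_pos: [0.4949, 0.2913, 0.1851]
tool_rot: [0.756, 0.655, -0.01, -0.004]
force: [0.0, 0.1, -2.2]
finger_gap: 0.291
```

```bash
python3 go.py 0.45 -0.1 0.2 -8.8
```

```text
t 8.25 tcp [0.4949 0.2913 0.1851] yaw_y -8.2 q6 0.48 F [ 0.   0.1 -2.2] gap 0.291
tool delta mm [-393.8   11.3  -11.2] rv [-0.019  0.01   0.01 ] rows>= 9.61 per row [-39.4   1.1  -1.1] [-0.0019  0.001   0.001 ]
```

Emit:
{"method": "servo_tool", "body": {"motion": [[-36,1,-1,-0.002,0.001,0,-1],[-36,1,-1,-0.002,0.001,0,-1],[-36,1,-1,-0.002,0.001,0,-1],[-36,1,-1,-0.002,0.001,0,-1],[-36,1,-1,-0.002,0.001,0,-1],[-36,1,-1,-0.002,0.001,0,-1],[-36,1,-1,-0.002,0.001,0,-1],[-36,1,-1,-0.002,0.001,0,-1],[-36,1,-1,-0.002,0.001,0,-1],[-36,1,-1,-0.002,0.001,0,-1],[-20,1,-1,0,0,0,-1],[0,0,0,0,0,0,-1]]}}

```text
t: 9.25
tcp_pos: [0.4466, -0.0992, 0.1864]
tool_rot: [0.752, 0.659, -0.003, -0.005]
force: [0.1, 0.2, -1.5]
finger_gap: 0.295
```

```bash
python3 go.py 0.45 -0.1 0.2 -8.8;python3 - <<'E'
from h import *
s=manip.snapshot("wrist"); cv2.imwrite("pics/w6.png",s["frame"][:,:,::-1]); np.save("w6.npy",s,allow_pickle=True)
E
```

```text
t 9.25 tcp [ 0.4466 -0.0992  0.1864] yaw_y -7.5 q6 -0.33 F [ 0.1  0.2 -1.5] gap 0.295
tool delta mm [ -0.3   3.3 -13.6] rv [-0.011 -0.002  0.022] rows>= 0.34 per row [ -0.3   3.3 -13.6] [-0.0111 -0.0024  0.0221]
```

View pics/w6.png

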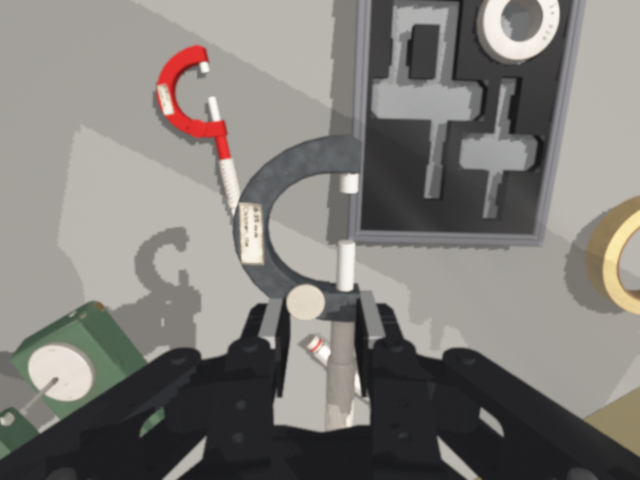

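```bash
python3 - <<'E'
import cv2
a=cv2.imread("pics/w6.png"); cv2.imwrite("pics/w6c.png",cv2.resize(a[0:250,340:590],None,fx=2.4,fy=2.4,interpolation=cv2.INTER_CUBIC))
E
```

```text
(no output)
```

View pics/w6c.png

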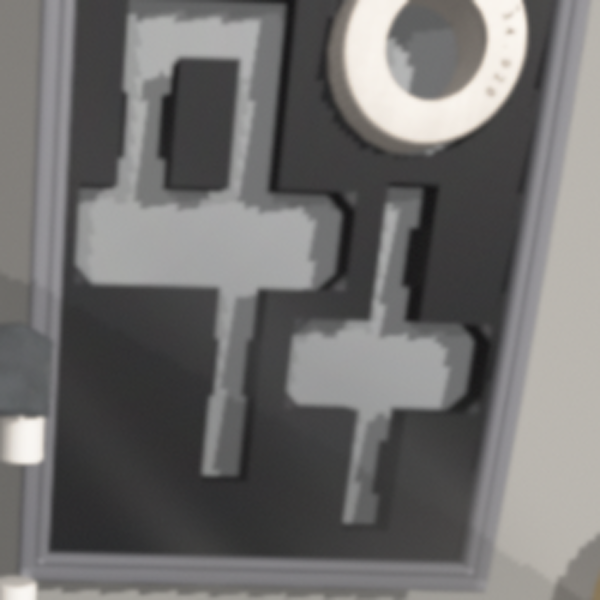

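```bash
cat > trayfit.py <<'E'
from go import *
from scipy.optimize import least_squares
s=np.load("w6.npy",allow_pickle=True).item()
f=lambda u,v:[340+u/2.4,v/2.4]
# (px, axis, value)
obs=[(f(50,553),0,-70),(f(50,553),1,-98),(f(467,571),0,70),(f(467,571),1,-98),(f(77,5),0,-70),(f(555,5),0,70),(f(63,270),0,-70),
(f(78,240),0,-66),(f(200,287),1,-11),(f(289,365),0,4),(f(350,408),1,-48),(f(360,524),1,-88.5),(f(410,186),1,20.5),(f(436,220),0,44),(f(345,500),0,28)]
P=ray(s,[o[0] for o in obs],.021)[:,:2]*1000
def res(v):
    a=v[2]; R=np.array([[np.cos(a),-np.sin(a)],[np.sin(a),np.cos(a)]])
    q=(P-v[:2])@R
    return np.array([q[i,o[1]]-o[2] for i,o in enumerate(obs)])
r=least_squares(res,[559,-28,-.15],loss="soft_l1"); print(r.x,np.rad2deg(r.x[2])); print(res(r.x).round(1))
E
python3 trayfit.py
```

```text
[558.602  -28.0652  -0.1522] -8.723007976034669
[ 0.2 -0.2  2.4 -3.1  0.2  0.3 -0.2 -0.  -0.1 -0.6  0.7  2.8 -0.2 -0.2
 -0.8]
```

```bash
python3 - <<'E'
import cv2
a=cv2.imread("pics/w6.png"); cv2.imwrite("pics/w6d.png",cv2.resize(a[165:435,300:390],None,fx=5,fy=2.2,interpolation=cv2.INTER_CUBIC))
E
```

```text
(no output)
```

View pics/w6d.png

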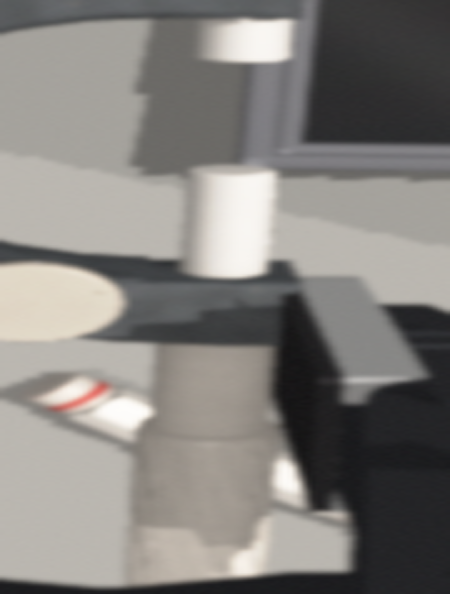

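```bash
python3 - <<'E'
from go import *
s=np.load("w6.npy",allow_pickle=True).item()
st=manip.sense(); p=st["tcp_pos"];R=Ro.from_quat(st["tool_rot"]).as_matrix()
print(p)
px=[[349.6,183.2],[346.4,255.9],[343,342],[340.2,396.8]]
for i in range(2):
  P=ray(s,px,p[2]-.0015+.0065); Q=(P-p)@R*1000; print(Q.round(1), np.polyfit(Q[:,0],Q[:,1],1))
  break
E
```

```text
[ 0.4461 -0.0976  0.1862]
[[ 50.7  10.3  -4.9]
 [ 23.8   9.6  -5. ]
 [-12.2   8.9  -5.2]
 [-38.1   8.2  -5.2]] [0.0225 9.1116]
```

```bash
python3 go.py 0.537 -0.0231 0.06 -7.43
```

```text
t 9.3 tcp [ 0.4461 -0.0976  0.1862] yaw_y -7.5 q6 -0.33 F [ 1.1  0.7 -2.4] gap 0.294
tool delta mm [ 85.3  81.9 125.5] rv [-0.012 -0.004 -0.002] rows>= 4.21 per row [17.1 16.4 25.1] [-0.0025 -0.0008 -0.0003]
```

Emit:
{"method": "servo_tool", "body": {"motion": [[22,21,0,-0.006,-0.004,0,-1],[22,21,10,-0.006,0,0,-1],[22,21,25,0,0,0,-1],[18,18,30,0,0,0,-1],[0,0,30,0,0,0,-1],[0,0,30,0,0,0,-1],[0,0,0,0,0,0,-1]]}}

```text
t: 9.88
tcp_pos: [0.5396, -0.0142, 0.0532]
tool_rot: [0.752, 0.659, 0.001, -0.002]
force: [-2.1, 0.4, -1.7]
finger_gap: 0.293
```

```bash
python3 go.py 0.537 -0.0231 0.04 -7.43
```

```text
t 9.88 tcp [ 0.5396 -0.0142  0.0532] yaw_y -7.5 q6 -0.11 F [-2.1  0.4 -1.7] gap 0.293
tool delta mm [-9.2 -1.4 13.2] rv [-0.002 -0.003 -0.002] rows>= 0.39 per row [-9.2 -1.4 13.2] [-0.0016 -0.003  -0.0016]
```

Emit:
{"method": "servo_tool", "body": {"motion": [[-9,-1.4,5,-0.002,-0.003,0,-1],[-1,0,4,0,0,0,-1],[0,0,0,0,0,0,-1]]}}

```text
t: 10.13
tcp_pos: [0.5347, -0.0214, 0.0431]
tool_rot: [0.751, 0.661, -0.001, -0.002]
force: [0.5, -0.5, -1.3]
finger_gap: 0.297
```

```bash
python3 go.py 0.537 -0.0231 0.04 -7.43;python3 - <<'E'
from h import *
s=manip.snapshot("wrist"); cv2.imwrite("pics/w7.png",s["frame"][:,:,::-1]); np.save("w7.npy",s,allow_pickle=True)
E
```

```text
t 10.13 tcp [ 0.5347 -0.0214  0.0431] yaw_y -7.3 q6 -0.12 F [ 0.5 -0.5 -1.3] gap 0.297
tool delta mm [-1.4  2.5  3. ] rv [-0.005 -0.001  0.002] rows>= 0.1 per row [-1.4  2.5  3. ] [-0.0047 -0.0007  0.0024]
```

View pics/w7.png

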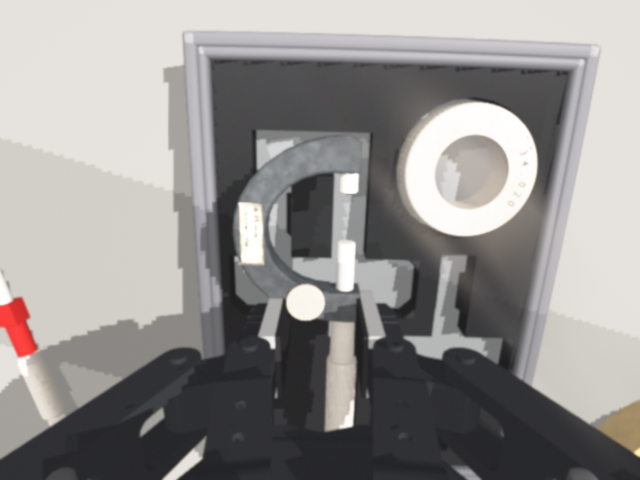

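```bash
cat > chk.py <<'E'
from go import *
s=np.load("w7.npy",allow_pickle=True).item()
a=np.deg2rad(-8.72); T=np.array([[np.cos(a),-np.sin(a)],[np.sin(a),np.cos(a)]]); c=np.array([.5586,-.0281])
L=lambda P:((P[:,:2]-c)@T*1000).round(1)
print("cutout L,R,top, foam TL, TR",L(ray(s,[[255,165],[370,165],[310,131],[213,60],[583,71]],.021)).tolist())
z=.0431-.0015
print("mic end,right,back",L(ray(s,[[345,136],[360,150],[234.5,230]],z+.012)).tolist(),"axis",L(ray(s,[[349.3,183],[346,256]],z+.0065)).tolist())
E
python3 chk.py
```

```text
cutout L,R,top, foam TL, TR [[-53.8, 57.9], [-6.4, 59.1], [-31.4, 72.1], [-69.3, 97.9], [75.2, 98.2]]
mic end,right,back [[-19.0, 71.6], [-13.9, 67.2], [-56.0, 39.0]] axis [[-16.5, 55.5], [-16.5, 28.6]]
```

Emit:
{"method": "servo_tool", "body": {"motion": [[-2,4,5,-0.005,0,0,-1],[0,0,5,0,0,0,-1],[0,0,5,0,0,0,-1],[0,0,0,0,0,0,-1]]}}

```text
t: 10.52
tcp_pos: [0.542, -0.0261, 0.0323]
tool_rot: [0.751, 0.66, 0.004, 0.005]
force: [-0.6, 0.9, -1.7]
finger_gap: 0.293
```

```bash
python3 go.py 0.5376 -0.0232 0.0225 -7.43
```

```text
t 10.52 tcp [ 0.542  -0.0261  0.0323] yaw_y -7.4 q6 -0.13 F [-0.6  0.9 -1.7] gap 0.293
tool delta mm [ 2.4 -4.8  9.7] rv [ 0.012  0.001 -0.   ] rows>= 0.27 per row [ 2.4 -4.8  9.7] [ 0.0115  0.0006 -0.0001]
```

Emit:
{"method": "servo_tool", "body": {"motion": [[1.5,-2.5,0,0.006,0,0,-1]]}}

```text
t: 10.6
tcp_pos: [0.5402, -0.0248, 0.0325]
tool_rot: [0.752, 0.659, 0.002, 0.003]
force: [-0.4, -0.1, -1.3]
finger_gap: 0.294
```

```bash
python3 go.py 0.5376 -0.0232 0.0225 -7.43; python3 -c "
from station import manip
manip.snapshot('top')"; python3 go.py 0.5376 -0.0232 0.0225 -7.43
```

```text
t 10.6 tcp [ 0.5402 -0.0248  0.0325] yaw_y -7.5 q6 -0.12 F [-0.4 -0.1 -1.3] gap 0.294
tool delta mm [ 1.3 -2.9 10. ] rv [ 0.007  0.001 -0.001] rows>= 0.26 per row [ 1.3 -2.9 10. ] [ 0.0067  0.0008 -0.0008]
t 10.65 tcp [ 0.5394 -0.0243  0.0324] yaw_y -7.5 q6 -0.12 F [-0.6 -0.2 -2.3] gap 0.292
tool delta mm [ 0.8 -1.9  9.9] rv [ 0.005  0.    -0.001] rows>= 0.25 per row [ 0.8 -1.9  9.9] [ 0.0048  0.0005 -0.0006]
```

Emit:
{"method": "servo_tool", "body": {"motion": [[0.8,-1.8,3,0.004,0,0,-1]]}}

```text
t: 10.73
tcp_pos: [0.5382, -0.0234, 0.0298]
tool_rot: [0.752, 0.66, 0.0, 0.001]
force: [0.3, -0.2, -1.8]
finger_gap: 0.294
```

```bash
cat > snapw.py <<'E'
from h import *
import sys
n=sys.argv[1]
s=manip.snapshot("wrist"); cv2.imwrite(f"pics/{n}.png",s["frame"][:,:,::-1]); np.save(n+".npy",s,allow_pickle=True)
E
python3 snapw.py w8; python3 snapw.py w8;  python3 go.py 0.5376 -0.0232 0.0225 -7.43
```

```text
t 10.83 tcp [ 0.5371 -0.0229  0.0291] yaw_y -7.5 q6 -0.12 F [ 0.5  0.4 -1.9] gap 0.299
tool delta mm [-0.2  0.6  6.6] rv [-0.001  0.    -0.   ] rows>= 0.16 per row [-0.2  0.6  6.6] [-0.0006  0.0003 -0.0004]
```

View pics/w8.png

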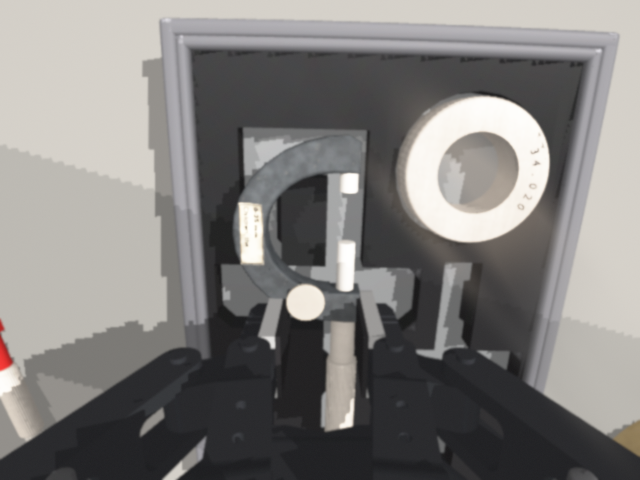

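Emit:
{"method": "servo_tool", "body": {"motion": [[-0.2,0.5,3,0,0,0,-1],[0,0,2,0,0,0,-1]]}}

```text
t: 11.0
tcp_pos: [0.5377, -0.0231, 0.024]
tool_rot: [0.751, 0.66, -0.0, 0.0]
force: [-0.2, -1.1, -1.5]
finger_gap: 0.296
```

```bash
python3 snapw.py w9; python3 go.py 0.5376 -0.0232 0.0225 -7.43
```

```text
t 11.05 tcp [ 0.5375 -0.023   0.0237] yaw_y -7.4 q6 -0.12 F [-0.4 -0.1 -1.4] gap 0.295
tool delta mm [-0.2  0.1  1.2] rv [-0.001  0.    -0.   ] rows>= 0.03 per row [-0.2  0.1  1.2] [-0.0006  0.0003 -0.    ]
```

Emit:
{"method": "servo_tool", "body": {"motion": [[0,0,2,0,0,0,-1],[0,0,1.5,0,0,0,-1]]}}

```text
t: 11.22
tcp_pos: [0.5376, -0.023, 0.0199]
tool_rot: [0.751, 0.66, -0.0, -0.0]
force: [0.6, 0.6, -2.3]
finger_gap: 0.292
```

```bash
python3 snapw.py w9; python3 go.py 0.5376 -0.0232 0.0115 -7.43
```

```text
t 11.27 tcp [ 0.5375 -0.0229  0.0197] yaw_y -7.4 q6 -0.12 F [-0.6 -0.5 -2.7] gap 0.296
tool delta mm [-0.2  0.1  8.2] rv [-0.001  0.     0.   ] rows>= 0.2 per row [-0.2  0.1  8.2] [-0.0008  0.0003  0.0001]
```

In the cut-out without contact. Continue slowly.

Emit:
{"method": "servo_tool", "body": {"motion": [[0,0,2,0,0,0,-1],[0,0,1,0,0,0,-1]]}}

```text
t: 11.43
tcp_pos: [0.5376, -0.023, 0.0164]
tool_rot: [0.751, 0.66, -0.0, -0.0]
force: [0.8, 0.5, -1.5]
finger_gap: 0.299
```

Emit:
{"method": "servo_tool", "body": {"motion": [[0,0,1.5,0,0,0,-1],[0,0,1,0,0,0,-1]]}}

```text
t: 11.6
tcp_pos: [0.5375, -0.023, 0.0143]
tool_rot: [0.752, 0.66, -0.0, -0.0]
force: [-1.5, 0.4, 5.6]
finger_gap: 0.296
```

Emit:
{"method": "servo_tool", "body": {"motion": [[0,0,1,0,0,0,-1],[0,0,1,0,0,0,-1]]}}

```text
t: 11.77
tcp_pos: [0.5376, -0.023, 0.0137]
tool_rot: [0.752, 0.659, -0.0, -0.0]
force: [-1.6, 0.3, 8.5]
finger_gap: 0.297
```

Emit:
{"method": "servo_tool", "body": {"motion": [[0,0,1.5,0,0,0,-1],[0,0,1.5,0,0,0,-1]]}}

```text
t: 11.93
tcp_pos: [0.5377, -0.0229, 0.0126]
tool_rot: [0.752, 0.659, 0.0, 0.0]
force: [-1.3, -0.1, 5.5]
finger_gap: 0.292
```

Emit:
{"method": "servo_tool", "body": {"motion": [[0,0,1.5,0,0,0,-1],[0,0,1.5,0,0,0,-1]]}}

```text
t: 12.1
tcp_pos: [0.5378, -0.023, 0.0113]
tool_rot: [0.752, 0.659, 0.0, 0.001]
force: [-1.9, -0.8, 8.3]
finger_gap: 0.296
```

Emit:
{"method": "servo_tool", "body": {"motion": [[0,0,1.5,0,0,0,-1],[0,0,1.5,0,0,0,-1]]}}

```text
t: 12.27
tcp_pos: [0.5378, -0.0231, 0.0108]
tool_rot: [0.752, 0.66, 0.0, 0.001]
force: [-3.5, 1.2, 16.8]
finger_gap: 0.299
```

```bash
python3 snapw.py w10; python3 go.py 0.5376 -0.0232 0.0115 -7.43
```

```text
t 12.32 tcp [ 0.5378 -0.0231  0.0109] yaw_y -7.5 q6 -0.12 F [-2.  -0.2 13.6] gap 0.297
tool delta mm [-0.1 -0.2 -0.6] rv [ 0.002  0.001 -0.   ] rows>= 0.02 per row [-0.1 -0.2 -0.6] [ 0.0023  0.0007 -0.0004]
```

View pics/w10.png

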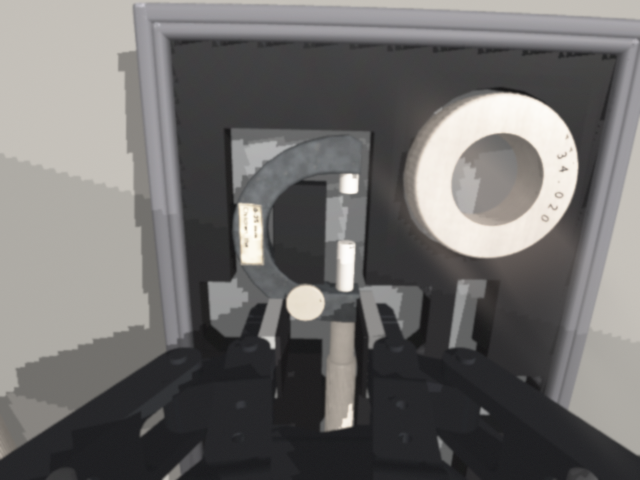

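Emit:
{"method": "servo_tool", "body": {"motion": [[0,0,0,0,0,0,-0.15],[0,0,0,0,0,0,-0.15],[0,0,0,0,0,0,-0.15],[0,0,-10,0,0,0,-0.15],[0,0,-20,0,0,0,-0.15],[0,0,-20,0,0,0,-0.15],[0,0,-20,0,0,0,-1],[0,0,0,0,0,0,-1],[0,0,0,0,0,0,-1],[0,0,0,0,0,0,-1]]}}

```text
t: 13.15
tcp_pos: [0.5388, -0.0233, 0.0849]
tool_rot: [0.752, 0.66, 0.001, 0.002]
force: [0.5, -0.0, 0.1]
finger_gap: 0.001
```

```bash
python3 snapw.py w11; python3 go.py 0.5376 -0.0232 0.06 -8.7
```

```text
t 13.2 tcp [ 0.5385 -0.0233  0.0845] yaw_y -7.4 q6 -0.12 F [0.2 0.4 0. ] gap 0.001
tool delta mm [-0.  -1.  24.5] rv [0.004 0.001 0.022] rows>= 0.6 per row [-0.  -1.  24.5] [0.0037 0.0007 0.0218]
```

View pics/w11.png

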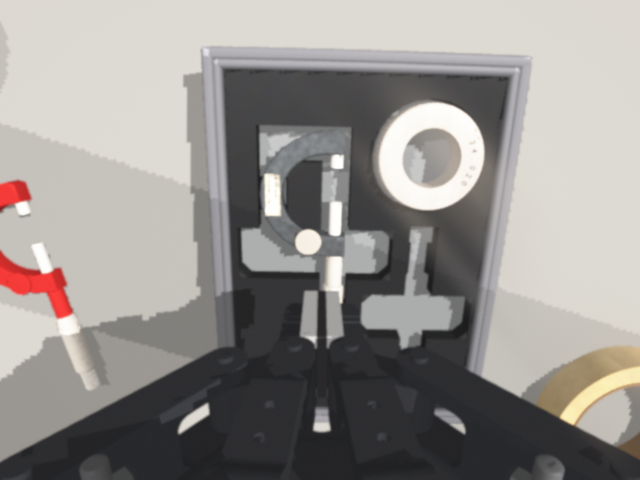

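```bash
python3 go.py 0.5181 0.0145 0.035 -8.7
```

```text
t 13.2 tcp [ 0.5385 -0.0233  0.0845] yaw_y -7.4 q6 -0.12 F [0.2 0.4 0. ] gap 0.001
tool delta mm [ 34.8 -25.3  49.4] rv [0.004 0.001 0.022] rows>= 1.6 per row [ 17.4 -12.7  24.7] [0.0018 0.0004 0.0109]
```

Emit:
{"method": "servo_tool", "body": {"motion": [[15,-11,10,0.003,0,0.02,-1],[15,-11,15,0,0,0,-1],[3,-3,12,0,0,0,-1],[0,0,6,0,0,0,-1]]}}

```text
t: 13.53
tcp_pos: [0.5186, 0.013, 0.0388]
tool_rot: [0.759, 0.651, 0.0, 0.001]
force: [0.3, -0.4, -0.1]
finger_gap: -0.0
```

```bash
python3 snapw.py w12; python3 go.py 0.5181 0.0145 0.022 -8.7
```

```text
t 13.58 tcp [0.5181 0.0129 0.0381] yaw_y -8.8 q6 -0.04 F [-0.3 -0.6 -0.6] gap -0.003
tool delta mm [ 1.7 -0.2 16.1] rv [-0.     0.001 -0.002] rows>= 0.39 per row [ 1.7 -0.2 16.1] [-0.0004  0.0011 -0.0016]
```

View pics/w12.png

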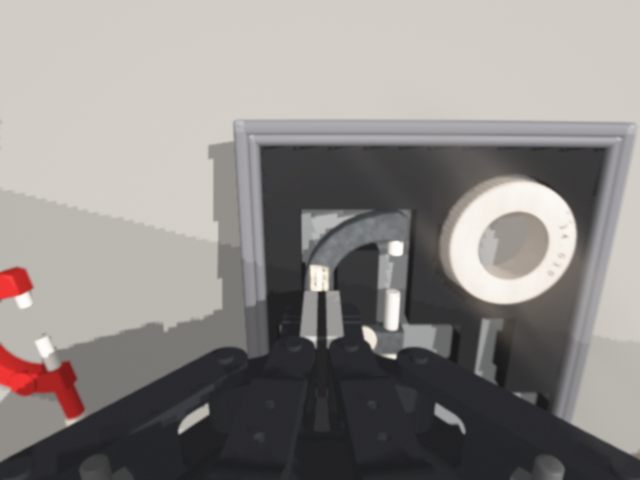

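Above the frame's back. Descend gently.

Emit:
{"method": "servo_tool", "body": {"motion": [[1,0,6,0,0,0,-1],[0,0,4,0,0,0,-1]]}}

```text
t: 13.75
tcp_pos: [0.5185, 0.0135, 0.0268]
tool_rot: [0.759, 0.651, -0.001, 0.0]
force: [0.1, -0.3, -0.1]
finger_gap: -0.001
```

Emit:
{"method": "servo_tool", "body": {"motion": [[0,0,2,0,0,0,-1],[0,0,1.5,0,0,0,-1]]}}

```text
t: 13.92
tcp_pos: [0.5192, 0.0128, 0.0223]
tool_rot: [0.76, 0.651, -0.001, 0.0]
force: [1.0, -0.6, 0.9]
finger_gap: 0.002
```

Emit:
{"method": "servo_tool", "body": {"motion": [[0,0,1,0,0,0,-1],[0,0,1,0,0,0,-1]]}}

```text
t: 14.08
tcp_pos: [0.5192, 0.0127, 0.0221]
tool_rot: [0.76, 0.65, -0.001, -0.0]
force: [-1.8, 2.4, 9.8]
finger_gap: 0.008
```

Emit:
{"method": "servo_tool", "body": {"motion": [[0,0,1,0,0,0,-1],[0,0,2,0,0,0,-1]]}}

```text
t: 14.25
tcp_pos: [0.5193, 0.0127, 0.022]
tool_rot: [0.76, 0.65, -0.0, -0.0]
force: [-4.6, 1.7, 23.7]
finger_gap: -0.003
```

Emit:
{"method": "servo_tool", "body": {"motion": [[0,0,-10,0,0,0,-1],[0,0,-10,0,0,0,-1],[-25,8,-3,0,0,0,-1],[-30,8,0,0,0,0,-1],[-15,0,0,0,0,0,-1]]}}

```text
t: 14.67
tcp_pos: [0.5269, -0.0592, 0.0503]
tool_rot: [0.758, 0.652, 0.002, 0.003]
force: [-0.3, -0.5, 0.6]
finger_gap: 0.001
```

```bash
python3 snapw.py w13; python3 go.py 0.5403 -0.0617 0.022 -8.7
```

```text
t 14.72 tcp [ 0.5264 -0.0608  0.0503] yaw_y -8.7 q6 -0.17 F [-0.5 -0.8 -0. ] gap -0.0
tool delta mm [ 1.3 13.7 28.4] rv [ 0.006  0.001 -0.001] rows>= 0.77 per row [ 1.3 13.7 28.4] [ 0.006   0.0014 -0.0005]
```

Emit:
{"method": "servo_tool", "body": {"motion": [[2,14,3,0.006,0,0,-1],[0,0,8,0,0,0,-1],[0,0,5,0,0,0,-1]]}}

```text
t: 14.97
tcp_pos: [0.5416, -0.0635, 0.0364]
tool_rot: [0.76, 0.649, 0.001, 0.002]
force: [-1.1, 0.3, 0.2]
finger_gap: -0.002
```

```bash
python3 snapw.py w13; python3 go.py 0.5403 -0.0617 0.022 -8.7
```

```text
t 15.02 tcp [ 0.542  -0.0636  0.0358] yaw_y -9.0 q6 -0.16 F [ 1.1  0.6 -0.8] gap -0.003
tool delta mm [ 1.6 -2.  13.8] rv [ 0.004  0.002 -0.005] rows>= 0.34 per row [ 1.6 -2.  13.8] [ 0.0045  0.0021 -0.0053]
```

View pics/w13.png

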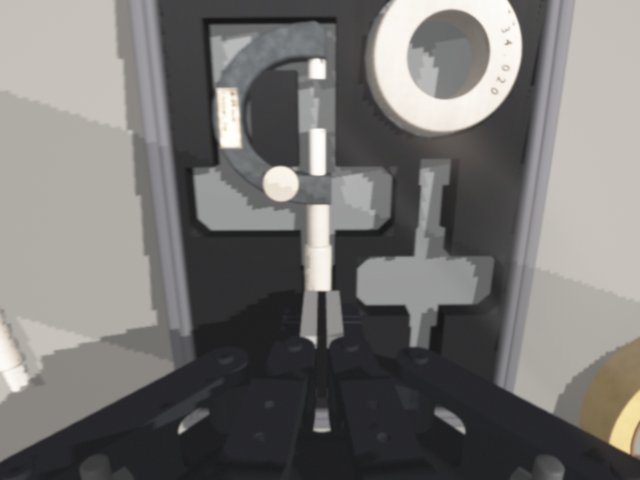

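Emit:
{"method": "servo_tool", "body": {"motion": [[1,-1.5,5,0.003,0,0,-1],[0,0,3,0,0,0,-1]]}}

```text
t: 15.18
tcp_pos: [0.5393, -0.0611, 0.0271]
tool_rot: [0.76, 0.65, -0.001, 0.0]
force: [-0.3, -0.7, -0.5]
finger_gap: -0.0
```

Emit:
{"method": "servo_tool", "body": {"motion": [[0,0,2,0,0,0,-1],[0,0,1.5,0,0,0,-1]]}}

```text
t: 15.35
tcp_pos: [0.5376, -0.0598, 0.0224]
tool_rot: [0.76, 0.65, -0.002, -0.001]
force: [-0.5, -1.3, 4.7]
finger_gap: 0.003
```

Emit:
{"method": "servo_tool", "body": {"motion": [[0,0,1,0,0,0,-1],[0,0,1,0,0,0,-1]]}}

```text
t: 15.52
tcp_pos: [0.5378, -0.06, 0.0216]
tool_rot: [0.759, 0.651, -0.002, -0.0]
force: [-1.9, -0.0, 15.0]
finger_gap: -0.001
```

Emit:
{"method": "servo_tool", "body": {"motion": [[0,0,1.5,0,0,0,-1],[0,0,2,0,0,0,-1]]}}

```text
t: 15.68
tcp_pos: [0.5379, -0.06, 0.0214]
tool_rot: [0.759, 0.651, -0.002, 0.001]
force: [-3.2, 0.1, 19.2]
finger_gap: -0.0
```

Emit:
{"method": "servo_tool", "body": {"motion": [[0,0,-10,0,0,0,-1],[0,0,-25,0,0,0,-1],[0,0,-35,0,0,0,-1],[0,0,-35,0,0,0,0.3],[0,0,-35,0,0,0,0.3],[0,0,-10,0,0,0,0.3]]}}

```text
t: 16.18
tcp_pos: [0.535, -0.0577, 0.1756]
tool_rot: [0.758, 0.652, -0.004, -0.004]
force: [0.9, 0.2, -0.5]
finger_gap: 0.414
```

```bash
python3 snapw.py w14; python3 go.py 0.456 -0.263 0.17 37
```

```text
t 16.23 tcp [ 0.5353 -0.0578  0.176 ] yaw_y -8.7 q6 -0.16 F [1.2 0.7 2. ] gap 0.504
tool delta mm [-214.8  -47.4    6.7] rv [-0.01  -0.003 -0.797] rows>= 6.43 per row [-30.7  -6.8   1. ] [-0.0014 -0.0004 -0.1139]
```

View pics/w14.png

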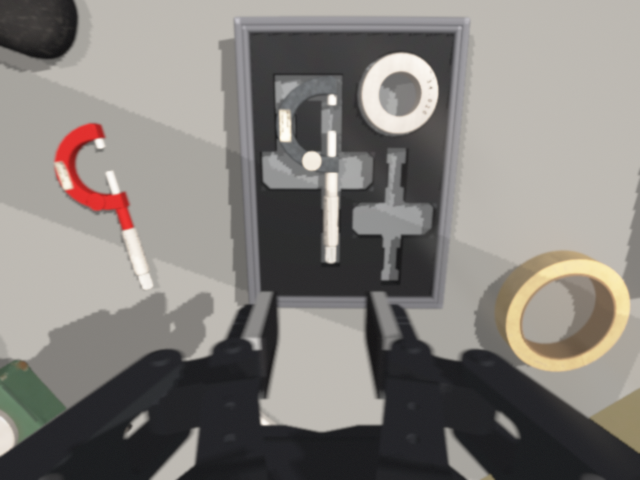

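Emit:
{"method": "servo_tool", "body": {"motion": [[-32,-7,1,0,0,0,0.3],[-32,-7,1,0,0,0,0.3],[-32,-7,1,0,0,0,0.3],[-32,-7,1,0,0,0,0.3],[-32,-7,1,0,0,0,0.3],[-20,-5,0,0,0,-0.11,0.3],[0,0,0,0,0,-0.11,0.3],[0,0,0,0,0,-0.11,0.3],[0,0,0,0,0,-0.11,0.3],[0,0,0,0,0,-0.11,0.3],[0,0,0,0,0,-0.11,0.3],[0,0,0,0,0,-0.1,0.3]]}}

```text
t: 17.23
tcp_pos: [0.4615, -0.2329, 0.1651]
tool_rot: [0.446, 0.895, 0.0, -0.009]
force: [-0.2, 0.1, 0.7]
finger_gap: 0.65
```

```bash
python3 snapw.py w15; python3 go.py 0.456 -0.263 0.1 37
```

```text
t 17.28 tcp [ 0.4613 -0.2327  0.165 ] yaw_y 37.2 q6 -1.33 F [-0.1  0.4 -0.3] gap 0.649
tool delta mm [-22.  -22.   64.8] rv [-0.008 -0.016  0.004] rows>= 1.75 per row [-11.  -11.   32.4] [-0.0038 -0.0081  0.002 ]
```

View pics/w15.png

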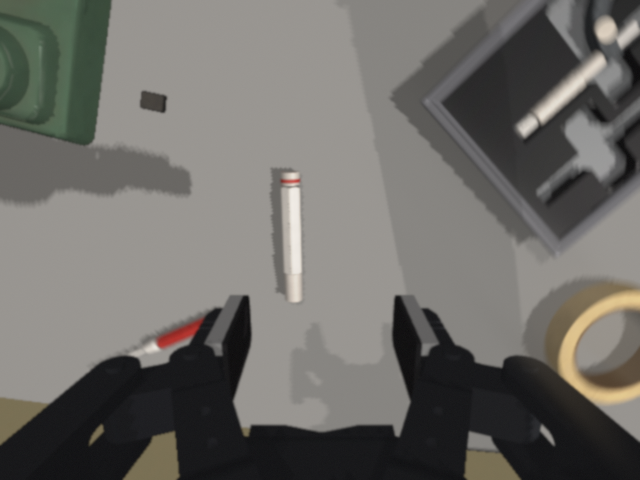

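```bash
python3 - <<'E'
from go import *
s=np.load("w15.npy",allow_pickle=True).item(); g=cv2.cvtColor(s["frame"],cv2.COLOR_RGB2GRAY)
m=np.zeros_like(g); m[160:315,265:320]=(g[160:315,265:320]>185)
cs=max(cv2.findContours(m,cv2.RETR_EXTERNAL,cv2.CHAIN_APPROX_NONE)[0],key=cv2.contourArea); print(cv2.boundingRect(cs))
P=ray(s,[[290.3,172.5],[295,302]],.008)[:,:2]; d=P[1]-P[0]; print(P,P.mean(0),np.linalg.norm(d),np.rad2deg(np.arctan2(d[1],d[0])))
Q=ray(s,cs.reshape(-1,2),.010)[:,:2]*1000; print(cv2.minAreaRect(Q.astype(np.float32)))
E
```

```text
(288, 187, 14, 115)
[[ 0.4188 -0.2174]
 [ 0.4844 -0.3015]] [ 0.4516 -0.2594] 0.10674355253089679 -52.06079213935584
((455.5326232910156, -262.0566101074219), (9.80099105834961, 94.21678924560547), 36.74056625366211)
```

```bash
python3 go.py 0.4518 -0.2592 0.04 37.4
```

```text
t 17.28 tcp [ 0.4613 -0.2327  0.165 ] yaw_y 37.2 q6 -1.33 F [-0.1  0.4 -0.3] gap 0.649
tool delta mm [-17.4 -22.6 124.9] rv [-0.008 -0.016 -0.003] rows>= 3.12 per row [-4.3 -5.7 31.2] [-0.0019 -0.0041 -0.0007]
```

Emit:
{"method": "servo_tool", "body": {"motion": [[-6,-8,25,-0.004,-0.008,0,0],[-6,-8,30,-0.004,-0.008,0,0],[-5,-6,30,0,0,0,0],[0,0,20,0,0,0,0],[0,0,5,0,0,0,0]]}}

```text
t: 17.7
tcp_pos: [0.4547, -0.2601, 0.0515]
tool_rot: [0.448, 0.894, -0.0, 0.003]
force: [0.5, -0.0, 0.0]
finger_gap: 0.501
```

```bash
python3 snapw.py w16; python3 go.py 0.4518 -0.2592 0.003 37.4
```

```text
t 17.75 tcp [ 0.4546 -0.2599  0.0515] yaw_y 36.8 q6 -1.38 F [0.6 0.  0.3] gap 0.497
tool delta mm [ 2.5 -1.9 48.5] rv [ 0.002  0.005 -0.011] rows>= 1.19 per row [ 1.2 -1.  24.3] [ 0.0012  0.0025 -0.0056]
```

View pics/w16.png

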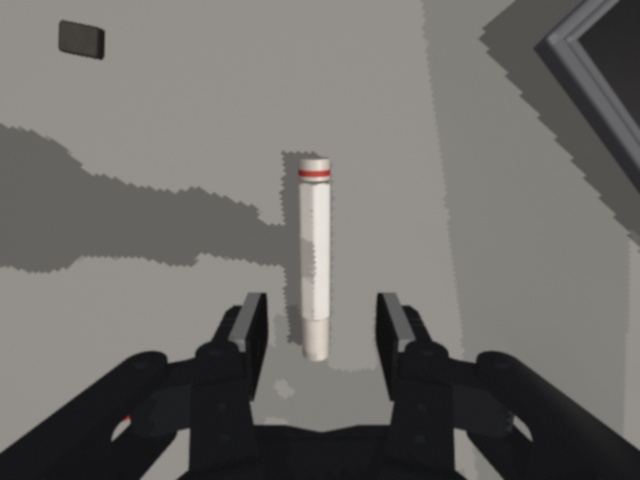

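```bash
python3 - <<'E'
from go import *
s=np.load("w16.npy",allow_pickle=True).item(); st=manip.sense(); p=st["tcp_pos"];R=Ro.from_quat(st["tool_rot"]).as_matrix()
P=ray(s,[[314.5,157.5],[315,250],[316,359]],.008); print(P[[0,2]].mean(0)); print(((P-p)@R*1000).round(1),np.linalg.norm(P[0]-P[2]))
E
```

```text
[ 0.4505 -0.2596  0.008 ]
[[ 56.8  -3.3  43.2]
 [ 11.7  -3.3  43.5]
 [-50.9  -3.1  43.8]] 0.10767872265710421
```

Emit:
{"method": "servo_tool", "body": {"motion": [[2.5,-3,14,0.002,0.004,0,0],[0,0,14,0,0,0,0],[0,0,10,0,0,0,0],[0,0,3,0,0,0,0]]}}

```text
t: 18.08
tcp_pos: [0.4522, -0.26, 0.0111]
tool_rot: [0.45, 0.893, -0.0, 0.002]
force: [-0.4, -0.5, -0.2]
finger_gap: 0.502
```

```bash
python3 snapw.py w17; python3 go.py 0.451 -0.2595 0.003 36.8
```

```text
t 18.13 tcp [ 0.4523 -0.2601  0.0112] yaw_y 36.6 q6 -1.38 F [ 0.3  0.3 -0.1] gap 0.497
tool delta mm [ 1.3 -0.7  8.2] rv [ 0.001  0.004 -0.004] rows>= 0.2 per row [ 1.3 -0.7  8.2] [ 0.0012  0.0042 -0.0039]
```

Emit:
{"method": "servo_tool", "body": {"motion": [[1,-0.5,4,0.001,0.004,0,0],[0,0,3.5,0,0,0,0]]}}

```text
t: 18.3
tcp_pos: [0.4525, -0.2601, 0.0049]
tool_rot: [0.449, 0.893, -0.0, 0.001]
force: [-0.2, 0.5, -0.1]
finger_gap: 0.501
```

Emit:
{"method": "servo_tool", "body": {"motion": [[0,0,0.5,0,0,0,-1],[0,0,0,0,0,0,-1],[0,0,0,0,0,0,-1],[0,0,0,0,0,0,-1],[0,0,0,0,0,0,-1],[0,0,0,0,0,0,-1]], "grip_force": 60}}

```text
t: 18.8
tcp_pos: [0.4533, -0.2604, 0.0059]
tool_rot: [0.449, 0.893, -0.001, 0.003]
force: [0.4, -0.3, -1.0]
finger_gap: 0.119
```

Emit:
{"method": "servo_tool", "body": {"motion": [[0,0,-5,0,0,0,-1],[0,0,-15,0,0,0,-1],[0,0,-25,0,0,0,-1],[0,0,-25,0,0,0,-1],[0,0,-5,0,0,0,-1]]}}

```text
t: 19.22
tcp_pos: [0.451, -0.2586, 0.0815]
tool_rot: [0.45, 0.893, 0.0, -0.001]
force: [-0.4, 0.1, -1.7]
finger_gap: 0.124
```

```bash
python3 snapw.py w18; python3 go.py 0.55 -0.07 0.1 -8.7
```

```text
t 19.27 tcp [ 0.4509 -0.2586  0.0811] yaw_y 36.6 q6 -1.37 F [ 0.7 -0.1 -1.2] gap 0.124
tool delta mm [ 92.5 191.9 -18.7] rv [-0.001 -0.002  0.79 ] rows>= 6.37 per row [13.2 27.4 -2.7] [-0.0002 -0.0003  0.1128]
```

View pics/w18.png

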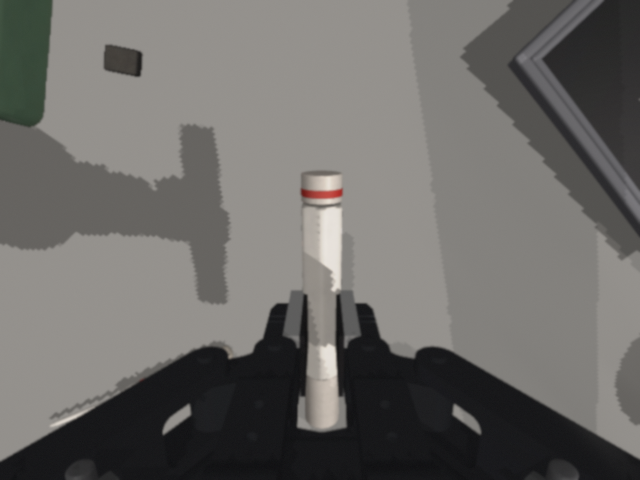

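```bash
python3 - <<'E'
from go import *
s=np.load("w18.npy",allow_pickle=True).item(); st=manip.sense(); p=st["tcp_pos"];R=Ro.from_quat(st["tool_rot"]).as_matrix()
P=ray(s,[[321.5,172.5],[322,250],[321.5,428]],p[2]-.0059+.008); print(((P-p)@R*1000).round(1),np.linalg.norm(P[0]-P[2]))
E
```

```text
[[ 55.6  -0.1  -2. ]
 [ 26.7   0.1  -2. ]
 [-55.3  -0.1  -2.2]] 0.11094049287258052
```

```bash
python3 go.py 0.589 -0.0662 0.1 -8.7
```

```text
t 19.27 tcp [ 0.4509 -0.2586  0.0811] yaw_y 36.6 q6 -1.37 F [ 0.7 -0.1 -1.2] gap 0.124
tool delta mm [ 72.4 225.5 -18.8] rv [-0.001 -0.002  0.79 ] rows>= 6.37 per row [10.3 32.2 -2.7] [-0.0002 -0.0003  0.1128]
```

Emit:
{"method": "servo_tool", "body": {"motion": [[5,15,-15,0,0,0,-1],[11,33,-4,0,0,0,-1],[11,33,0,0,0,0,-1],[11,33,0,0,0,0,-1],[11,33,0,0,0,0,-1],[11,33,0,0,0,0,-1],[6,20,0,0,0,0,-1],[0,0,0,0,0,0,-1]]}}

```text
t: 19.93
tcp_pos: [0.5753, -0.0811, 0.0949]
tool_rot: [0.454, 0.891, 0.0, -0.003]
force: [-0.5, -0.0, -2.5]
finger_gap: 0.121
```

Emit:
{"method": "servo_tool", "body": {"motion": [[0,0,0,0,0,0.11,-1],[0,0,0,0,0,0.11,-1],[0,0,0,0,0,0.11,-1],[0,0,0,0,0,0.11,-1],[0,0,0,0,0,0.11,-1],[0,0,0,0,0,0.11,-1],[0,0,0,0,0,0.08,-1]]}}

```text
t: 20.52
tcp_pos: [0.5679, -0.0796, 0.0854]
tool_rot: [0.755, 0.656, -0.006, -0.01]
force: [-0.0, -0.8, -2.5]
finger_gap: 0.123
```

```bash
python3 snapw.py w19; python3 go.py 0.589 -0.0662 0.06 -8.7
```

```text
t 20.57 tcp [ 0.5675 -0.0796  0.0852] yaw_y -8.2 q6 -0.19 F [-0.2 -0.4 -1.8] gap 0.123
tool delta mm [16.2 20.  24.8] rv [-0.024 -0.004  0.009] rows>= 0.87 per row [16.2 20.  24.8] [-0.0241 -0.0043  0.0091]
```

View pics/w19.png

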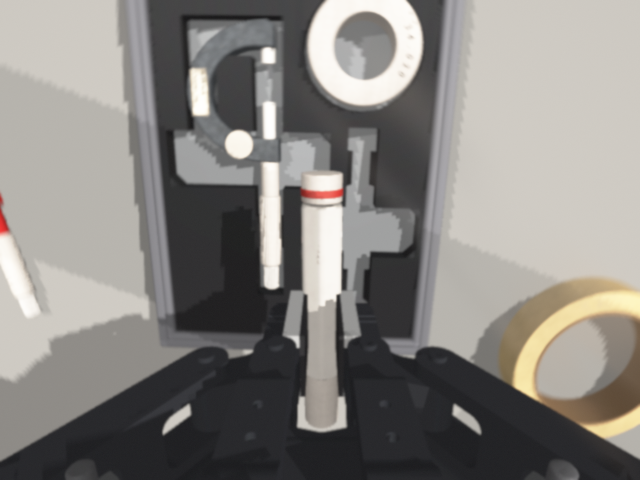

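Emit:
{"method": "servo_tool", "body": {"motion": [[8,10,0,-0.014,-0.004,0.005,-1],[8,10,8,-0.01,0,0,-1],[0,0,10,0,0,0,-1]]}}

```text
t: 20.82
tcp_pos: [0.589, -0.0683, 0.065]
tool_rot: [0.757, 0.653, -0.0, 0.0]
force: [-0.9, 0.6, -2.4]
finger_gap: 0.123
```

```bash
python3 snapw.py w20;python3 snapw.py w20; python3 go.py 0.589 -0.0662 0.04 -8.7
```

```text
t 20.92 tcp [ 0.5854 -0.0681  0.063 ] yaw_y -8.4 q6 -0.16 F [ 0.2 -0.6 -1.3] gap 0.124
tool delta mm [ 2.4  3.5 23. ] rv [-0.008 -0.     0.005] rows>= 0.57 per row [ 2.4  3.5 23. ] [-0.0083 -0.0004  0.005 ]
```

Emit:
{"method": "servo_tool", "body": {"motion": [[2,3,10,-0.006,0,0.005,-1],[0.5,0.5,6,0,0,0,-1]]}}

```text
t: 21.08
tcp_pos: [0.5887, -0.0664, 0.0457]
tool_rot: [0.759, 0.652, -0.001, -0.001]
force: [-0.0, 0.5, -2.6]
finger_gap: 0.123
```

```bash
python3 snapw.py w21;python3 snapw.py w21; python3 go.py 0.589 -0.0662 0.04 -8.7
```

```text
t 21.18 tcp [ 0.5883 -0.0664  0.0456] yaw_y -8.7 q6 -0.15 F [ 0.9 -0.1 -2.4] gap 0.125
tool delta mm [0.3 0.7 5.6] rv [-0.004 -0.     0.   ] rows>= 0.14 per row [0.3 0.7 5.6] [-0.0042 -0.0003  0.0005]
```

View pics/w21.png

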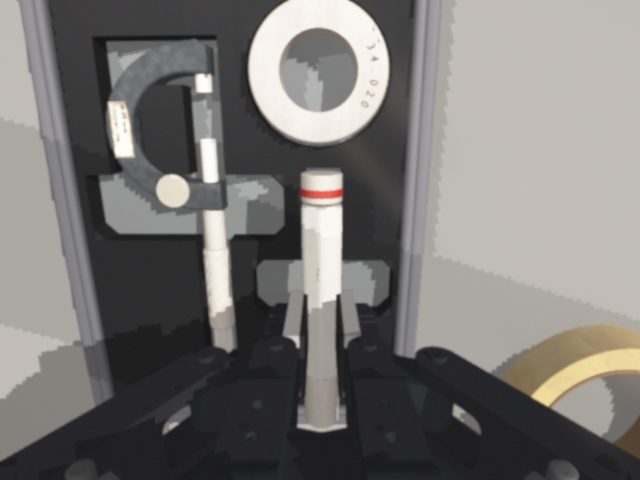

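```bash
python3 - <<'E'
from go import *
s=np.load("w21.npy",allow_pickle=True).item(); st=manip.sense(); p=st["tcp_pos"];R=Ro.from_quat(st["tool_rot"]).as_matrix()
print("cam in tool mm",((s["world_from_camera"][:3,3]-p)@R*1000).round(1))
for c in(-3,-2,-1,0,1,2):
  for zo in (5.9,):
    q=np.array([[c+52.5,0,zo-14.5],[c+52.5,0,zo-16],[c-52.5,0,zo-2],[c-52.5,0,zo-8],[c-52.5,0,zo-14.5]])/1000
    print(c,proj(s,p+q@R.T)[:,1].round(1))
# fingers tip pixel check
q=np.array([[11,-6,0],[11,6,0],[11,6,-38],[11,-6,-38]])/1000; print(proj(s,p+q@R.T).round(0).tolist())
E
python3 - <<'E'
import cv2
a=cv2.imread("pics/w21.png"); cv2.imwrite("pics/w21c.png",cv2.resize(a[160:450,270:380],None,fx=4,fy=2,interpolation=cv2.INTER_CUBIC))
E
```

```text
cam in tool mm [  73.2   -0.4 -141.5]
-3 [193.2 194.  420.  429.9 441.4]
-2 [190.3 191.1 418.2 428.1 439.5]
-1 [187.4 188.1 416.4 426.2 437.6]
0 [184.4 185.1 414.6 424.4 435.7]
1 [181.5 182.2 412.7 422.5 433.8]
2 [178.5 179.2 410.9 420.6 431.9]
[[307.0, 287.0], [338.0, 287.0], [343.0, 339.0], [302.0, 339.0]]
```

View pics/w21c.png

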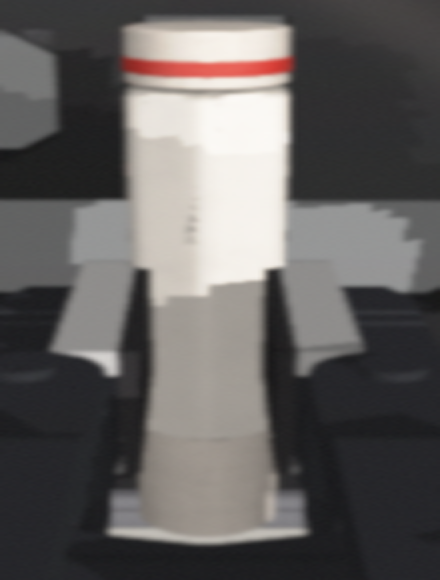

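```bash
python3 - <<'E'
from go import *
p=np.array([.4533,-.2604]);tx=np.array([-.596,.803])
for n,px in(("w16",[[314.5,157.5],[316,359]]),("w15",[[290.3,173.5],[295,302]])):
  s=np.load(n+".npy",allow_pickle=True).item()
  P=ray(s,px,.0145)[:,:2]; print(n,P.mean(0),np.linalg.norm(P[0]-P[1])*1000,((P-p)@tx*1000).round(1),((P.mean(0)-p)@tx*1000).round(1))
s=np.load("w21.npy",allow_pickle=True).item(); st=manip.sense(); p=st["tcp_pos"];R=Ro.from_quat(st["tool_rot"]).as_matrix()
for zo in(4,5.9,8):
  P=ray(s,[[321.5,172.5],[321.5,427.5]],p[2]-zo/1000+.0145); print(zo,((P-p)@R*1000).round(1)[:,0])
# cut-out end expected pixels
a=np.deg2rad(-8.72); T=np.array([[np.cos(a),-np.sin(a)],[np.sin(a),np.cos(a)]]); c=np.array([.5586,-.0281])
for t in([36,20.5],[28,20.5],[44,20.5],[4,-20],[68,-20],[36,-88.5]):
  w=c+T@np.array(t)/1000; print(t,proj(s,[*w,.021]).round(1))
E
```

```text
w16 [ 0.449  -0.2575] 103.90091909242365 [ 56.8 -47.1] 4.9
w15 [ 0.4511 -0.2579] 103.6980880398873 [ 55.1 -48.6] 3.3
4 [ 56.8 -46.5]
5.9 [ 56.5 -48.2]
8 [ 56.3 -50.2]
[36, 20.5] [[324.6 168.9]]
[28, 20.5] [[305.4 168.9]]
[44, 20.5] [[343.7 168.9]]
[4, -20] [[252.8 260.1]]
[68, -20] [[395.9 260.4]]
[36, -88.5] [[323.8 389.6]]
```

Emit:
{"method": "servo_tool", "body": {"motion": [[-4.5,0.3,5,-0.003,0,0,-1],[-0.5,0,3,0,0,0,-1]]}}

```text
t: 21.35
tcp_pos: [0.5881, -0.0718, 0.0373]
tool_rot: [0.758, 0.652, -0.0, -0.0]
force: [-0.3, -0.3, -1.8]
finger_gap: 0.122
```

```bash
python3 snapw.py w22;python3 snapw.py w22; python3 go.py 0.5884 -0.0714 0.03 -8.7
```

```text
t 21.45 tcp [ 0.5881 -0.0715  0.0374] yaw_y -8.6 q6 -0.16 F [ 0.2 -0.5 -0.8] gap 0.122
tool delta mm [0.1 0.2 7.4] rv [-0.    -0.     0.001] rows>= 0.18 per row [0.1 0.2 7.4] [-0.0005 -0.0004  0.001 ]
```

View pics/w22.png

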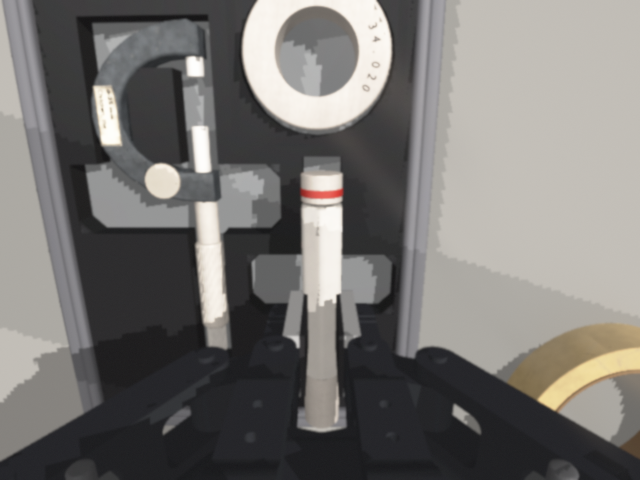

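Emit:
{"method": "servo_tool", "body": {"motion": [[0,0.2,4,0,0,0,-1],[0,0,3,0,0,0,-1]]}}

```text
t: 21.62
tcp_pos: [0.589, -0.072, 0.0309]
tool_rot: [0.759, 0.652, 0.001, 0.001]
force: [-0.8, 0.0, -1.5]
finger_gap: 0.12
```

Emit:
{"method": "servo_tool", "body": {"motion": [[0,0,2,0,0,0,-1],[0,0,1.5,0,0,0,-1]]}}

```text
t: 21.78
tcp_pos: [0.5892, -0.072, 0.0271]
tool_rot: [0.758, 0.652, 0.001, 0.001]
force: [0.4, -0.0, -1.5]
finger_gap: 0.119
```

```bash
python3 snapw.py w23; python3 go.py 0.5884 -0.0714 0.016 -8.7
```

```text
t 21.83 tcp [ 0.589  -0.072   0.0268] yaw_y -8.7 q6 -0.16 F [-0.1  0.2 -2. ] gap 0.124
tool delta mm [ 0.5 -0.7 10.8] rv [ 0.002 -0.     0.001] rows>= 0.26 per row [ 0.5 -0.7 10.8] [ 0.0015 -0.0001  0.0006]
```

View pics/w23.png

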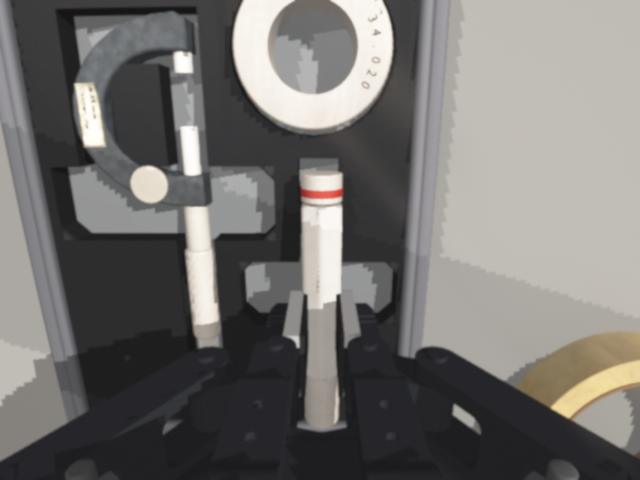

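Emit:
{"method": "servo_tool", "body": {"motion": [[0.4,-0.7,1,0.001,0,0,-1],[0,0,1.5,0,0,0,-1]]}}

```text
t: 22.0
tcp_pos: [0.5885, -0.0714, 0.0243]
tool_rot: [0.758, 0.652, 0.0, 0.0]
force: [-0.7, 0.2, -2.5]
finger_gap: 0.123
```

Emit:
{"method": "servo_tool", "body": {"motion": [[0,0,1.5,0,0,0,-1],[0,0,1.5,0,0,0,-1]]}}

```text
t: 22.17
tcp_pos: [0.5883, -0.0712, 0.0212]
tool_rot: [0.758, 0.652, 0.0, 0.0]
force: [-1.5, 0.6, -0.3]
finger_gap: 0.117
```

Emit:
{"method": "servo_tool", "body": {"motion": [[0,0,1.5,0,0,0,-1],[0,0,1,0,0,0,-1]]}}

```text
t: 22.33
tcp_pos: [0.5883, -0.0712, 0.02]
tool_rot: [0.758, 0.652, 0.0, 0.0]
force: [-2.0, 0.1, 8.7]
finger_gap: 0.123
```

Emit:
{"method": "servo_tool", "body": {"motion": [[0,0,1.5,0,0,0,-1],[0,0,1.5,0,0,0,-1]]}}

```text
t: 22.5
tcp_pos: [0.5885, -0.0713, 0.0196]
tool_rot: [0.758, 0.652, 0.0, 0.001]
force: [-2.6, 1.0, 10.8]
finger_gap: 0.122
```

Emit:
{"method": "servo_tool", "body": {"motion": [[0,0,1.5,0,0,0,-1],[0,0,1.5,0,0,0,-1]]}}

```text
t: 22.67
tcp_pos: [0.5885, -0.0713, 0.0196]
tool_rot: [0.758, 0.652, 0.0, 0.001]
force: [-3.1, 0.1, 8.8]
finger_gap: 0.121
```

Emit:
{"method": "servo_tool", "body": {"motion": [[0,0,1.2,0,0,0,-1],[0,0,1.2,0,0,0,-1]]}}

```text
t: 22.83
tcp_pos: [0.5885, -0.0713, 0.0196]
tool_rot: [0.758, 0.652, 0.001, 0.001]
force: [-2.4, 0.7, 5.9]
finger_gap: 0.124
```

Emit:
{"method": "servo_tool", "body": {"motion": [[0,0,2.2,0,0,0,-1],[0,0,2.2,0,0,0,-1]]}}

```text
t: 23.0
tcp_pos: [0.5887, -0.0713, 0.019]
tool_rot: [0.758, 0.652, 0.001, 0.002]
force: [-4.1, 0.5, 15.0]
finger_gap: 0.119
```

Emit:
{"method": "servo_tool", "body": {"motion": [[0,0,2.5,0,0,0,-1],[0,0,2.5,0,0,0,-1]]}}

```text
t: 23.17
tcp_pos: [0.5888, -0.0712, 0.0189]
tool_rot: [0.758, 0.652, 0.001, 0.002]
force: [-5.1, 0.1, 15.9]
finger_gap: 0.121
```

Emit:
{"method": "servo_tool", "body": {"motion": [[0,0,3,0,0,0,-1],[0,0,3,0,0,0,-1]]}}

```text
t: 23.33
tcp_pos: [0.5889, -0.0712, 0.0187]
tool_rot: [0.758, 0.652, 0.001, 0.003]
force: [-4.7, 2.0, 19.1]
finger_gap: 0.127
```

```bash
python3 snapw.py w24; python3 go.py 0.5884 -0.0714 0.016 -8.7
```

```text
t 23.38 tcp [ 0.5889 -0.0712  0.0187] yaw_y -8.6 q6 -0.16 F [-5.1  0.8 17.4] gap 0.122
tool delta mm [-0.3 -0.5  2.7] rv [0.006 0.002 0.002] rows>= 0.07 per row [-0.3 -0.5  2.7] [0.006  0.002  0.0025]
```

View pics/w24.png

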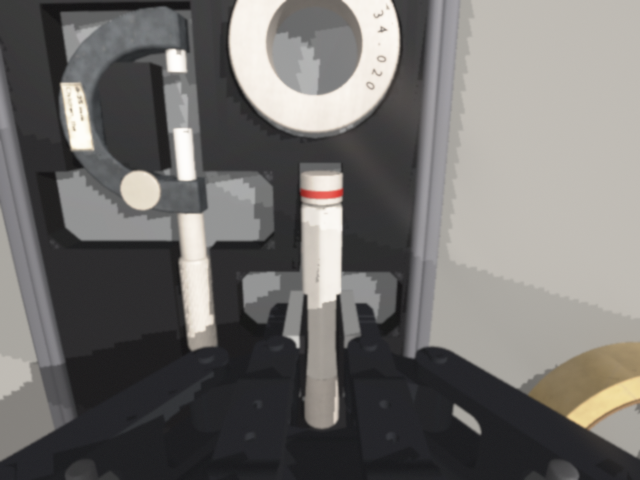

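Emit:
{"method": "servo_tool", "body": {"motion": [[0,0,0,0,0,0,-0.45],[0,0,0,0,0,0,-0.45],[0,0,0,0,0,0,-0.45],[0,0,-10,0,0,0,-0.45],[0,0,-15,0,0,0,-0.45],[0,0,-20,0,0,0,-0.45],[0,0,-20,0,0,0,-1],[0,0,0,0,0,0,-1],[0,0,0,0,0,0,-1]]}}

```text
t: 24.13
tcp_pos: [0.5899, -0.0714, 0.0888]
tool_rot: [0.758, 0.652, 0.002, 0.004]
force: [0.1, -0.6, -0.9]
finger_gap: 0.002
```

```bash
python3 snapw.py w25; python3 go.py 0.5942 -0.0336 0.04 -8.7
```

```text
t 24.18 tcp [ 0.5903 -0.0715  0.0888] yaw_y -8.6 q6 -0.16 F [ 0.3 -0.6 -0.2] gap -0.001
tool delta mm [38.2 -2.3 48.7] rv [0.01  0.003 0.003] rows>= 1.51 per row [19.1 -1.1 24.4] [0.0051 0.0013 0.0013]
```

View pics/w25.png

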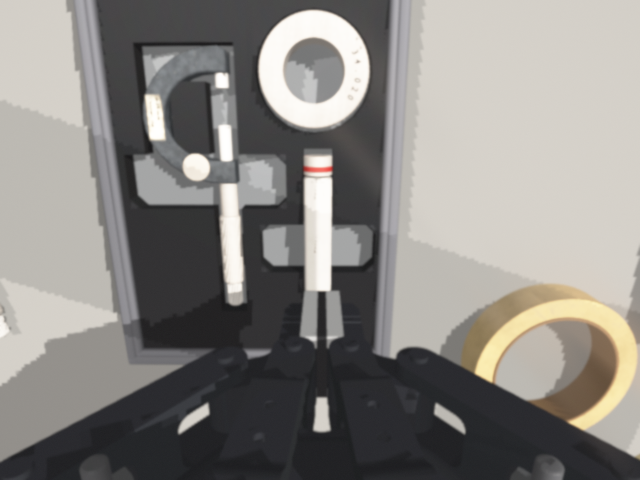

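Emit:
{"method": "servo_tool", "body": {"motion": [[17,-1,15,0.005,0.003,0.003,-1],[17,-1,16,0.005,0,0,-1],[3,0,10,0,0,0,-1]]}}

```text
t: 24.43
tcp_pos: [0.5961, -0.036, 0.0475]
tool_rot: [0.76, 0.65, 0.001, 0.002]
force: [-0.1, -1.0, -0.3]
finger_gap: -0.001
```

```bash
python3 snapw.py w26; python3 go.py 0.5942 -0.0336 0.026 -8.7
```

```text
t 24.48 tcp [ 0.5948 -0.0361  0.0457] yaw_y -8.9 q6 -0.09 F [ 0.4  0.6 -1.4] gap -0.005
tool delta mm [ 2.4 -1.  19.7] rv [ 0.002  0.001 -0.003] rows>= 0.48 per row [ 2.4 -1.  19.7] [ 0.0016  0.0005 -0.0032]
```

View pics/w26.png

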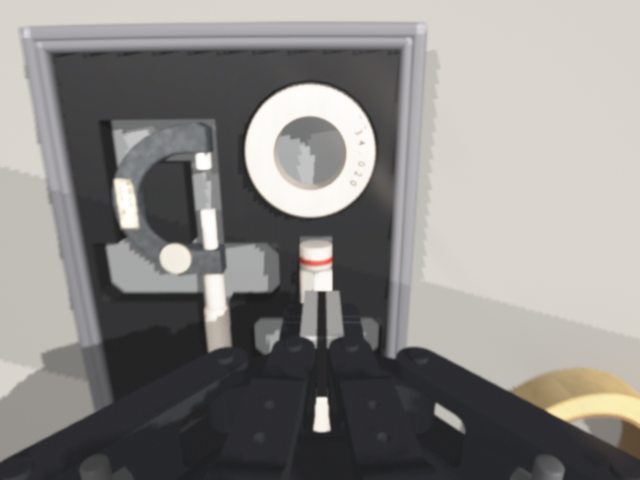

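Emit:
{"method": "servo_tool", "body": {"motion": [[2,-1,6,0.001,0,0,-1],[0,0,5,0,0,0,-1]]}}

```text
t: 24.65
tcp_pos: [0.5933, -0.034, 0.0327]
tool_rot: [0.759, 0.651, -0.001, -0.0]
force: [0.5, -0.5, 0.3]
finger_gap: 0.002
```

Emit:
{"method": "servo_tool", "body": {"motion": [[0,0,2.5,0,0,0,-1],[0,0,1.5,0,0,0,-1]]}}

```text
t: 24.82
tcp_pos: [0.5932, -0.0345, 0.0278]
tool_rot: [0.76, 0.65, -0.001, -0.001]
force: [-0.1, 3.8, 8.8]
finger_gap: -0.0
```

Emit:
{"method": "servo_tool", "body": {"motion": [[0,0,1.5,0,0,0,-1],[0,0,1,0,0,0,-1]]}}

```text
t: 24.98
tcp_pos: [0.5935, -0.0349, 0.0262]
tool_rot: [0.76, 0.649, -0.0, -0.001]
force: [-1.8, 4.0, 10.2]
finger_gap: -0.0
```

Emit:
{"method": "servo_tool", "body": {"motion": [[0,0,1.5,0,0,0,-1],[0,0,1.5,0,0,0,-1]]}}

```text
t: 25.15
tcp_pos: [0.5935, -0.0348, 0.0262]
tool_rot: [0.761, 0.649, 0.0, -0.001]
force: [-1.8, 3.1, 9.7]
finger_gap: 0.002
```

Emit:
{"method": "servo_tool", "body": {"motion": [[0,0,2,0,0,0,-1],[0,0,2,0,0,0,-1]]}}

```text
t: 25.32
tcp_pos: [0.5935, -0.0348, 0.0262]
tool_rot: [0.761, 0.648, 0.001, -0.001]
force: [-3.0, 2.4, 12.2]
finger_gap: 0.002
```

Emit:
{"method": "servo_tool", "body": {"motion": [[0,0,3,0,0,0,-1],[0,0,3.5,0,0,0,-1]]}}

```text
t: 25.48
tcp_pos: [0.5935, -0.0352, 0.0254]
tool_rot: [0.761, 0.648, 0.001, -0.001]
force: [-4.9, -2.0, 13.8]
finger_gap: -0.004
```

Emit:
{"method": "servo_tool", "body": {"motion": [[0,0,-8,0,0,0,-1],[0,0,-10,0,0,0,-1],[-25,0,-3,0,0,0,-1],[-30,0,0,0,0,0,-1],[-10,0,0,0,0,0,-1]]}}

```text
t: 25.9
tcp_pos: [0.5849, -0.1008, 0.0516]
tool_rot: [0.76, 0.65, 0.003, 0.002]
force: [-0.0, 0.7, 0.4]
finger_gap: -0.002
```

```bash
python3 snapw.py w27; python3 go.py 0.5838 -0.1008 0.026 -8.7
```

```text
t 25.95 tcp [ 0.585  -0.1015  0.0516] yaw_y -9.0 q6 -0.21 F [-0.4 -1.5  0.7] gap 0.002
tool delta mm [ 0.5 -1.5 25.6] rv [ 0.007 -0.001 -0.005] rows>= 0.63 per row [ 0.5 -1.5 25.6] [ 0.0072 -0.0008 -0.005 ]
```

Emit:
{"method": "servo_tool", "body": {"motion": [[0.5,-1.3,8,0.006,0,-0.004,-1],[0,0,7,0,0,0,-1],[0,0,3,0,0,0,-1]]}}

```text
t: 26.2
tcp_pos: [0.5845, -0.1012, 0.0335]
tool_rot: [0.76, 0.65, 0.001, 0.001]
force: [-0.3, -0.4, -0.1]
finger_gap: 0.002
```

Emit:
{"method": "servo_tool", "body": {"motion": [[0,0,2,0,0,0,-1],[0,0,1.5,0,0,0,-1]]}}

```text
t: 26.37
tcp_pos: [0.5836, -0.0991, 0.0279]
tool_rot: [0.759, 0.651, 0.001, -0.001]
force: [-0.1, -1.0, -0.9]
finger_gap: 0.004
```

Emit:
{"method": "servo_tool", "body": {"motion": [[0,0,1.5,0,0,0,-1],[0,0,1.5,0,0,0,-1]]}}

```text
t: 26.53
tcp_pos: [0.5835, -0.0979, 0.0249]
tool_rot: [0.758, 0.652, 0.0, -0.001]
force: [-5.8, -2.2, 23.1]
finger_gap: -0.003
```

Emit:
{"method": "servo_tool", "body": {"motion": [[0,0,2,0,0,0,-1],[0,0,2,0,0,0,-1]]}}

```text
t: 26.7
tcp_pos: [0.5835, -0.0979, 0.025]
tool_rot: [0.757, 0.653, -0.001, -0.001]
force: [-4.5, -1.4, 14.7]
finger_gap: 0.001
```

Emit:
{"method": "servo_tool", "body": {"motion": [[0,0,-8,0,0,0,-1],[0,0,-10,0,0,0,-1],[25,0,-3,0,0,0,-1],[30,0,0,0,0,0,-1],[8,0,0,0,0,0,-1]]}}

```text
t: 27.12
tcp_pos: [0.5948, -0.0357, 0.05]
tool_rot: [0.759, 0.651, 0.001, 0.001]
force: [-0.4, -0.6, 0.3]
finger_gap: 0.002
```

```bash
python3 snapw.py w28; python3 go.py 0.5942 -0.0336 0.026 -8.7
```

```text
t 27.17 tcp [ 0.595  -0.0355  0.05  ] yaw_y -8.6 q6 -0.09 F [-0.3  0.7 -0. ] gap -0.004
tool delta mm [ 1.8 -1.2 24. ] rv [0.003 0.001 0.001] rows>= 0.59 per row [ 1.8 -1.2 24. ] [0.0032 0.0013 0.0012]
```

View pics/w28.png

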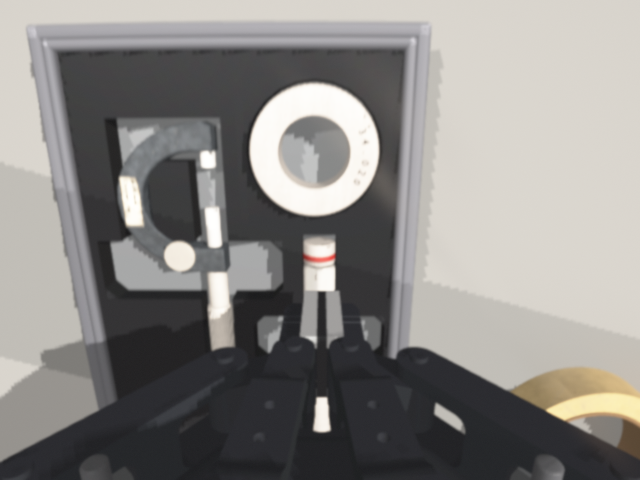

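Re-press the red end to confirm its level.

Emit:
{"method": "servo_tool", "body": {"motion": [[1.5,-1,8,0.003,0,0,-1],[0,0,6,0,0,0,-1],[0,0,3,0,0,0,-1]]}}

```text
t: 27.42
tcp_pos: [0.5952, -0.0342, 0.0329]
tool_rot: [0.757, 0.653, -0.0, 0.002]
force: [-0.8, -0.1, 1.0]
finger_gap: -0.001
```

Emit:
{"method": "servo_tool", "body": {"motion": [[0,0,2,0,0,0,-1],[0,0,1.5,0,0,0,-1]]}}

```text
t: 27.58
tcp_pos: [0.5942, -0.0356, 0.0275]
tool_rot: [0.758, 0.652, -0.001, 0.001]
force: [-0.3, 0.5, 0.1]
finger_gap: -0.001
```

Emit:
{"method": "servo_tool", "body": {"motion": [[0,0,1.5,0,0,0,-1],[0,0,1.5,0,0,0,-1]]}}

```text
t: 27.75
tcp_pos: [0.5939, -0.0365, 0.0249]
tool_rot: [0.759, 0.651, -0.001, -0.0]
force: [-3.7, 5.1, 26.0]
finger_gap: 0.0
```

Emit:
{"method": "servo_tool", "body": {"motion": [[0,0,2,0,0,0,-1],[0,0,2,0,0,0,-1]]}}

```text
t: 27.92
tcp_pos: [0.5939, -0.0365, 0.0251]
tool_rot: [0.76, 0.65, -0.0, -0.0]
force: [-2.4, 1.1, 13.1]
finger_gap: 0.001
```

Emit:
{"method": "servo_tool", "body": {"motion": [[0,0,-12,0,0,0,-1],[0,0,-15,0,0,0,-1],[0,-20,-6,0,0,0,-1],[10,-30,0,0,0,0,-1],[20,-25,0,0,0,0,-1],[10,-3,0,0,0,0,-1]]}}

```text
t: 28.42
tcp_pos: [0.5243, 0.0104, 0.0607]
tool_rot: [0.762, 0.647, 0.001, 0.003]
force: [-0.6, 0.2, -0.1]
finger_gap: 0.005
```

```bash
python3 snapw.py w29; python3 go.py 0.5181 0.0145 0.022 -8.7
```

```text
t 28.47 tcp [0.5264 0.0111 0.0608] yaw_y -9.3 q6 -0.03 F [-0.2  0.8 -0.7] gap -0.004
tool delta mm [ 2.1 -9.1 38.8] rv [ 0.009  0.001 -0.01 ] rows>= 0.97 per row [ 2.1 -9.1 38.8] [ 0.0094  0.0014 -0.0096]
```

Emit:
{"method": "servo_tool", "body": {"motion": [[2,-8,8,0.008,0,-0.009,-1],[0,-1,10,0,0,0,-1],[0,0,8,0,0,0,-1],[0,0,3,0,0,0,-1]]}}

```text
t: 28.8
tcp_pos: [0.5225, 0.0131, 0.0306]
tool_rot: [0.758, 0.652, 0.002, 0.004]
force: [-0.0, 0.4, -0.0]
finger_gap: -0.001
```

```bash
python3 snapw.py w30; python3 go.py 0.5181 0.0145 0.022 -8.7
```

```text
t 28.85 tcp [0.5226 0.013  0.0304] yaw_y -8.6 q6 -0.04 F [ 0.6 -0.1 -0.7] gap 0.0
tool delta mm [ 0.8 -4.7  8.3] rv [0.009 0.002 0.002] rows>= 0.23 per row [ 0.8 -4.7  8.3] [0.0088 0.0023 0.002 ]
```

Emit:
{"method": "servo_tool", "body": {"motion": [[0.5,-4.5,2,0.008,0.002,0,-1],[0,0,2,0,0,0,-1],[0,0,1.5,0,0,0,-1]]}}

```text
t: 29.1
tcp_pos: [0.5194, 0.0129, 0.0235]
tool_rot: [0.758, 0.652, 0.0, 0.0]
force: [0.7, 0.5, 0.4]
finger_gap: 0.001
```

Emit:
{"method": "servo_tool", "body": {"motion": [[0,0,1.5,0,0,0,-1],[0,0,1.5,0,0,0,-1]]}}

```text
t: 29.27
tcp_pos: [0.5194, 0.0129, 0.0219]
tool_rot: [0.759, 0.651, 0.0, 0.0]
force: [-4.6, 1.2, 28.5]
finger_gap: -0.002
```

Emit:
{"method": "servo_tool", "body": {"motion": [[0,0,1.5,0,0,0,-1],[0,0,2,0,0,0,-1]]}}

```text
t: 29.43
tcp_pos: [0.5194, 0.0129, 0.022]
tool_rot: [0.759, 0.652, 0.001, 0.001]
force: [-4.4, 0.9, 19.8]
finger_gap: 0.001
```

Frame firmly down at 22.0 mm. Retreat and do a last look.

Emit:
{"method": "servo_tool", "body": {"motion": [[0,0,-10,0,0,0,-1],[0,0,-25,0,0,0,-1],[-30,0,-38,0,0,0,-1],[-30,0,-38,0,0,0,-1],[-30,0,-38,0,0,0,-1],[-20,0,-20,0,0,0,-1],[0,0,0,0,0,0,-1]]}}

```text
t: 30.02
tcp_pos: [0.5052, -0.0883, 0.1856]
tool_rot: [0.757, 0.654, 0.0, 0.003]
force: [1.0, -0.8, -0.3]
finger_gap: -0.001
```

```bash
python3 snapw.py w31; python3 -c "
from h import *
import cv2
s=manip.snapshot('top'); cv2.imwrite('pics/top2.png',s['frame'][:,:,::-1])
a=cv2.imread('pics/top2.png');b=cv2.imread('pics/top0.png')
f=lambda i:cv2.resize(i[100:300,180:450],None,fx=1.45,fy=2,interpolation=cv2.INTER_CUBIC)
cv2.imwrite('pics/cmp.png',np.hstack([f(b),f(a)]))
print(manip.sense()['force'],manip.sense()['t'])"
```

```text
[-0.72478143  0.69791175 -0.03243485] 30.1167
```

View pics/w31.png

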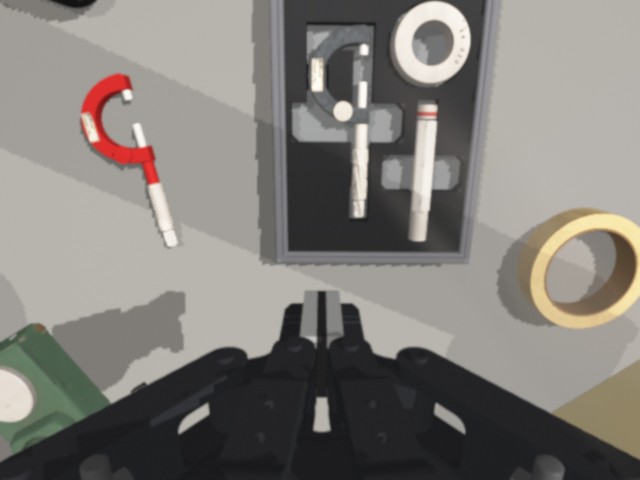

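View pics/cmp.png

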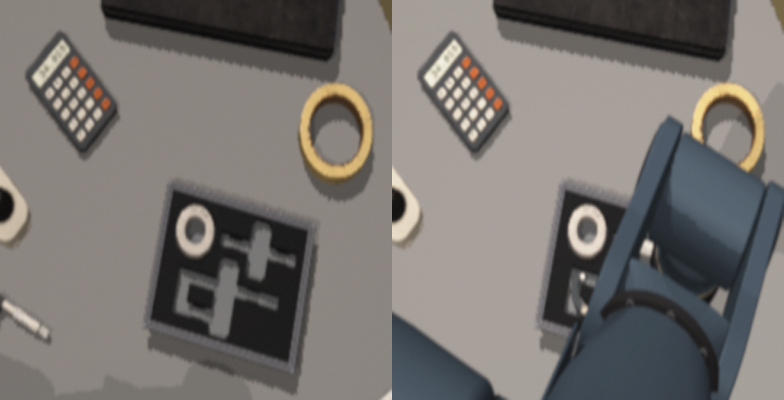

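```bash
python3 - <<'E'
from go import *
s=np.load("w31.npy",allow_pickle=True).item()
a=np.deg2rad(-8.72); T=np.array([[np.cos(a),-np.sin(a)],[np.sin(a),np.cos(a)]]); c=np.array([.5586,-.0281])
P=(ray(s,[[427,104],[418,240]],.0235)[:,:2]-c)@T*1000; print("plug",P.round(1),P.mean(0))
print("mic thimble end, axis anvil",((ray(s,[[358,217],[364,50]],.017)[:,:2]-c)@T*1000).round(1))
E
python3 -c "
from station import manip
print(manip.sign_off())"
```

```text
plug [[ 33.9  17.7]
 [ 35.1 -86.9]] [ 34.5342 -34.6129]
mic thimble end, axis anvil [[-13.5 -69.6]
 [-13.1  54.8]]
the job is handed in; nothing more can be done
None
```

The micrometer and the plug gauge are both back in their cut-outs and pressed down, and the job was handed in at about 30 s of the 72 s allowed. I got no verdict when I handed it in.

- **Seating by feel:** I lowered each part in by the gripper, released it, then pressed each end with the closed fingertips.
  - The micrometer's frame stopped firm with its top at 22.0 mm, its home height. Its thimble stopped at 21.4–21.6 mm.
  - Both ends of the plug gauge stopped at about 25 mm, also home height. Its red-ringed end first stopped at 26.2 mm, so I pressed it again after the other end.
  - The wrist force read at most about 29 N after any press; the limit is 85 N.
- **Position in plan:** the last wrist picture, measured in the tray's axes, puts the plug gauge's centre at (34.5, −34.6) mm against a target of (36, −34). The angle error is about 0.01 rad. The micrometer's thimble axis is at x ≈ −13.5 to −13.1 mm against −13, and its thimble end is at y ≈ −69.6 mm against −70.
- **Other objects:** the ring, tape roll and calculator look unmoved when the start and end top pictures are compared by eye. In the last top picture the arm hides part of the tray and the tape roll, but the ring and tape roll are in clear view in the wrist picture. The gripper was touching nothing at the end.
- **Misses and disagreements:**
  - My first close on the micrometer was too high, so I reopened and regripped lower.
  - My first estimate of where I held the plug gauge along its length was several mm out (−2 against about +4 mm), because I had the wrist camera on the wrong side of the tool. I corrected it before putting the gauge in.

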